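# Feed the brass caps through the gate

### The arm

A 7-joint arm with a two-finger parallel gripper is mounted at the origin on the work surface. World frame = base frame: x ahead of the robot, y to its left, z up, the work surface at z = 0. Lengths are in m, angles in rad, forces in N, time in s.
With the tool pointing down it reaches from about 0.4 to 0.875 m from the base axis. Payload 4.4 kg.
Tool frame: the origin (TCP) lies between the finger pads; the fingertips stand 8 mm ahead of it and the grasp point (between the pads) lies 11 mm behind it; x points along the fingers, y is the direction in which the jaws open and shut, and the axes are right-handed (so a half turn about x gives the same grasp; the last joint's range is limited). The gripper opens to 85 mm and grips with 20 to 120 N. Pads are 22 mm wide; open, the fingers measure 114 mm over their backs; the gripper's body (76 mm by 85 mm) begins 54 mm behind the grasp point. The pads swing forward as they close: fully open they stand 13 mm farther back than shut.
Start: joints at [-1.228, 0.628, 0.038, 1.517, -0.027, 0.996, -0.02], TCP at [0.258, 0.596, 0.239] pointing down, gripper open.
Joint ranges: [-3.06, 3.06], [-0.37, 2.12], [-1.25, 1.32], [0.18, 2.47], [-1.1, 4.24], [0.23, 1.98], [-2.94, 2.94]. Speed limits (rad/s): [2.57, 2.57, 3.14, 3.14, 3.14, 3.14, 3.14].

### API

Orientations are given as a unit quaternion [w, x, y, z].
In Python, from bench import manip gives the robot as it stands.
- The arm moves only by the tool move_arm, never from a script. Its argument "commands" is a list of rows, each a list of 7 numbers: the shift along the tool's x, y, z in m, then the turn, a rotation vector about the tool's x, y, z in rad, then the gripper command: -1 is fully open, 1 is shut, values between are in proportion. A call has 1 to 12 rows; each row shifts and turns the pose as measured when the row begins, along the tool's axes as they then stand; what a row does not reach is not made up. A row lasts 1/8 s, in which the tool goes at most 62.5 mm and 10.7 degrees, less where a joint would pass 70% of its speed; a pose out of reach is approached as far as the arm can. A call is refused whole if a number of a shift passes 0.0625 or a number of a turn 0.188, either way. A call with a gripper value outside its range is refused whole. The fingers move at their own pace and stop on an object; "newtons" is the grip in N (left out, the last holds). Time passes only in rows, so rows that do not move let the fingers close. It gives the time, the measured TCP pose, the force and the opening at its end, in the units of the state.
- manip.state(): the state, without advancing time (a new reading comes with each control period).
- manip.camera(name): name is "side" or "top"; returns a dict with "color" (480x640x3 uint8, blue, green, red), "intrinsics" (3x3 intrinsics, pixels), "rvec" (rotation vector, rad) and "tvec" (3), from world to camera coordinates, as OpenCV has them. Camera axes: x right, y down, z forward; pixel columns grow to the right and rows downward; lengths in m; the calibration is good to about 2 mm. A picture is of the moment at which its call begins. There is no depth.
- manip.finish_job(): hands the job in, once; it reports no verdict.
The state is a dict: "clock": time; "joint_pos": joint angles; "joint_vel": joint speeds; "tau": joint torques, N m; "tcp_pos": TCP position; "eef_rot": TCP orientation; "force": force on the tool from outside, world axes, zero at the start; "moment": the same for the moment, N m; "grip_width": finger opening in m.
Only numpy, scipy, OpenCV 4.12 (cv2) and the standard library are available. Lean on these libraries where they do the work, as an engineer would, in place of code of your own. Each camera call takes 0.05 s, during which the arm holds its last target.

### The job

Push the three brass caps lying on the tray through the gap in the yellow fence, one at a time, so that each drops into the slot behind it; bring a cap up to the gap only when the one before it has dropped. Slide them over the tray floor with the fingertips, without picking any up, leave the oil bottle, wooden handle blank and blade blank where they are, and finish clear of everything.

Things in the scene. Friction and masses are not known exactly. Their poses are not given: they have to be found in the camera images.
- tray: Fixed tray: grey flat floor, 60 mm above the bench, on a blue-green block. Origin on the bench top under the middle of the gap, at the fence's near face; x points through the gap from floor to slot, y along the fence, z up. Floor: x -215 to 0 mm, y -170 to 170 mm; side rims 6 mm thick, 8 mm high at y = +-167 mm, no rim at the back. The floor ends at x = 0: a cap whose centre is past it tips into the slot.
- gate (a point): Middle of the 44 mm wide gap in the yellow fence, at floor height, on the fence's near face, where the floor ends. The fence is 8 mm thick (tray x 0 to 8 mm), rises 18 mm above the floor and spans the tray's full width except for the gap (tray y -22 to 22 mm).
- slot (a point): Middle of the bottom of the slot, an open-topped pocket directly behind the gap: 66 mm long along the tray's x (from x = 0), 44 mm wide, its black bottom 55 mm below the tray floor; its walls rise 18 mm above the floor.
- cap0: brass butt cap for a knife handle: a plain solid disc with a small steel rivet spot in the middle, 32 mm diameter, 10 mm thick, about 70 g, lying flat and loose on the tray floor at the start. Origin at its centre (5 mm above the tray floor); its z axis is the disc's axis. It slides under a light push.
- cap1: brass butt cap for a knife handle: a plain solid disc with a small steel rivet spot in the middle, 32 mm diameter, 10 mm thick, about 70 g, lying flat and loose on the tray floor at the start. Origin at its centre (5 mm above the tray floor); its z axis is the disc's axis. It slides under a light push.
- cap2: brass butt cap for a knife handle: a plain solid disc with a small steel rivet spot in the middle, 32 mm diameter, 10 mm thick, about 70 g, lying flat and loose on the tray floor at the start. Origin at its centre (5 mm above the tray floor); its z axis is the disc's axis. It slides under a light push.
- oil_bottle: Small amber bottle with black cap standing on the bench behind the fence, 44 mm diameter, 100 mm tall, to be left alone. Origin at the centre of its underside.
- handle_blank: Wooden handle blank lying on the bench beside the tray, 120 x 26 x 22 mm, to be left alone. Origin at the centre of its underside, x along its length.
- blade_blank: Flat steel blade blank lying on the bench beside the tray, body 150 x 26 x 6 mm with a narrower tang to -x (220 mm overall), to be left alone. Origin at the underside of the middle of its wide part, x along its length.
Mind the look-alikes: they are no part of the job. Leave any pink look-alike of the cap2 alone. What is shaped like the cap0 but orange is not meant.

How it is judged:
On the way, in this order (a step that is already met when the one before it is completed fails the run):
1. one cap has dropped into the slot (((x of cap0 in the frame of tray between 0 and 0.066 m and y of cap0 in the frame of tray between -0.022 and 0.022 m and height (world z) of cap0 below 0.05 m) or (x of cap1 in the frame of tray between 0 and 0.066 m and y of cap1 in the frame of tray between -0.022 and 0.022 m and height (world z) of cap1 below 0.05 m) or (x of cap2 in the frame of tray between 0 and 0.066 m and y of cap2 in the frame of tray between -0.022 and 0.022 m and height (world z) of cap2 below 0.05 m))), for 0.2 s.
2. a second cap has dropped into the slot ((((x of cap0 in the frame of tray between 0 and 0.066 m and y of cap0 in the frame of tray between -0.022 and 0.022 m and height (world z) of cap0 below 0.05 m) and (x of cap1 in the frame of tray between 0 and 0.066 m and y of cap1 in the frame of tray between -0.022 and 0.022 m and height (world z) of cap1 below 0.05 m)) or ((x of cap0 in the frame of tray between 0 and 0.066 m and y of cap0 in the frame of tray between -0.022 and 0.022 m and height (world z) of cap0 below 0.05 m) and (x of cap2 in the frame of tray between 0 and 0.066 m and y of cap2 in the frame of tray between -0.022 and 0.022 m and height (world z) of cap2 below 0.05 m)) or ((x of cap1 in the frame of tray between 0 and 0.066 m and y of cap1 in the frame of tray between -0.022 and 0.022 m and height (world z) of cap1 below 0.05 m) and (x of cap2 in the frame of tray between 0 and 0.066 m and y of cap2 in the frame of tray between -0.022 and 0.022 m and height (world z) of cap2 below 0.05 m)))), for 0.2 s.
3. the third cap has dropped into the slot (x of cap0 in the frame of tray between 0 and 0.066 m and y of cap0 in the frame of tray between -0.022 and 0.022 m and height (world z) of each of cap0, cap1, cap2 below 0.05 m and x of cap1 in the frame of tray between 0 and 0.066 m and y of cap1 in the frame of tray between -0.022 and 0.022 m and x of cap2 in the frame of tray between 0 and 0.066 m and y of cap2 in the frame of tray between -0.022 and 0.022 m), for 0.2 s.
At the end, for the whole second after the job is handed in: All three caps lie at rest in the slot: centres inside its outline and at least 10 mm below the tray floor; the bottle and both blanks are within 15 mm of where they started (all of step 3 and linear speed of each of cap0, cap1, cap2 below 0.02 m/s and distance of each of oil_bottle, handle_blank, blade_blank from where it was at the start of the episode below 0.015 m); the robot touches nothing.
It fails at once if a cap is lifted more than 12 mm off the tray floor (height (world z) of any of cap0, cap1, cap2 above 0.077 m).
It fails at once if two caps still on the tray floor are both within 40 mm of the gap's middle (((horizontal distance between cap0 and gate below 0.04 m and height (world z) of cap0 above 0.055 m) and (horizontal distance between cap1 and gate below 0.04 m and height (world z) of cap1 above 0.055 m)) or ((horizontal distance between cap0 and gate below 0.04 m and height (world z) of cap0 above 0.055 m) and (horizontal distance between cap2 and gate below 0.04 m and height (world z) of cap2 above 0.055 m)) or ((horizontal distance between cap1 and gate below 0.04 m and height (world z) of cap1 above 0.055 m) and (horizontal distance between cap2 and gate below 0.04 m and height (world z) of cap2 above 0.055 m))).
It fails at once if a cap has fallen off the tray ((height (world z) of cap0 below 0.05 m and (x of cap0 in the frame of tray below -0.05 m or horizontal distance between cap0 and slot above 0.08 m)) or (height (world z) of cap1 below 0.05 m and (x of cap1 in the frame of tray below -0.05 m or horizontal distance between cap1 and slot above 0.08 m)) or (height (world z) of cap2 below 0.05 m and (x of cap2 in the frame of tray below -0.05 m or horizontal distance between cap2 and slot above 0.08 m))).
It fails at once if the bottle or a blank is moved more than 15 mm (distance of any of oil_bottle, handle_blank, blade_blank from where it was at the start of the episode above 0.015 m).
It also fails if it takes over 58 s, if anything falls off the work surface, if the arm or the gripper's body presses on something with over 40 N, if the wrist force passes 120 N, or if a joint passes its speed limit or range.

## Working session

There is one attempt and no reset: what is moved stays moved. The work goes in short steps, Python scripts to look and compute and a tool call to move; the robot and the scene stay as the last step left them, time stands still between calls to the robot, and variables do not carry over. Pictures are saved under pics/ and viewed, and the job is handed in when it is done.

Besides the shell and the picture viewer there is one more tool, called after "Call:" as name(argument=value, ...), one argument or row to a line, values as JSON. move_arm: Moves the arm, as the interface text tells. Its arguments: {"type":"object","properties":{"commands":{"type":"array"},"newtons":{"type":"number"}},"required":["commands"]}

```bash
mkdir -p pics
python3 - <<'E'
from bench import manip
import cv2,numpy as np
for n in("top","side"):
    c=manip.camera(n); cv2.imwrite(f"pics/{n}0.png",c["color"])
    print(n,c["intrinsics"],c["rvec"],c["tvec"])
print(manip.state())
E
```

```text
top [[509.77914777   0.         317.43117829]
 [  0.         509.77914777 229.56647667]
 [  0.           0.           1.        ]] [ 2.1750895  -2.13883749  0.13642922] [0.04161101 0.54891695 1.06706067]
side [[460.22254858   0.         317.45354946]
 [  0.         460.22254858 242.83142375]
 [  0.           0.           1.        ]] [ 2.25729354 -0.17312727  0.09762404] [-0.55859757  0.11692405  0.76393923]
{'clock': 0.1, 'joint_pos': array([-1.22779536,  0.62924881,  0.03848962,  1.51827585, -0.0270044 ,
        0.99628755, -0.0200207 ]), 'joint_vel': array([-0.001206  , -0.00243916, -0.00213802, -0.00367634,  0.0010083 ,
       -0.0004245 , -0.00133611]), 'tau': array([ 2.24891919e-03, -5.64532292e+01,  1.23044662e+00, -1.93973529e+01,
        1.13267556e-02,  5.42958209e-03, -3.50151208e-05]), 'tcp_pos': array([0.25815887, 0.59594028, 0.23848246]), 'eef_rot': array([ 0.69227404,  0.14295788,  0.69249058, -0.14414056]), 'force': array([-0.39220953, -0.1829594 , -0.69771313]), 'moment': array([-0.00425681, -0.02482522, -0.036813  ]), 'grip_width': 0.0855190171631402}
```

```bash
ls .
```

```text
pics
```

View pics/top0.png

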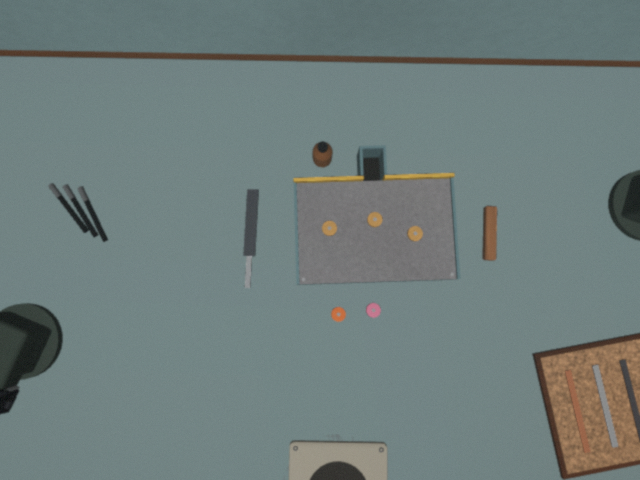

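View pics/side0.png

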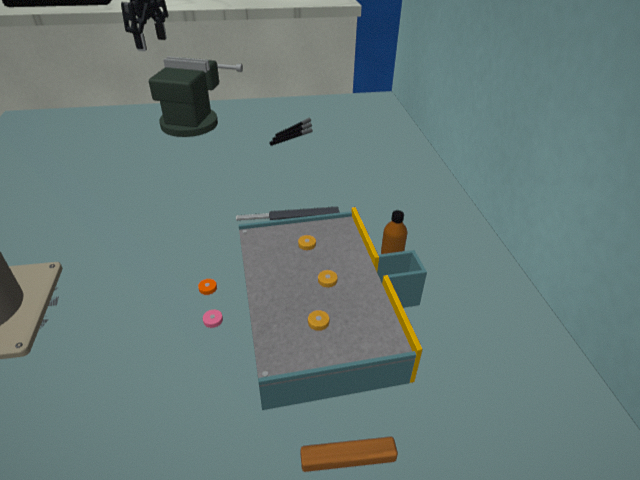

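Candidates: the three brass caps on the tray, at top pixels (330,228), (375,219) and (416,233). The look-alikes lie on the bench: orange at (338,314) and pink at (374,311). I'll check this in a close crop.

```bash
cat > h.py <<'E'
from bench import manip
import cv2,numpy as np
def snap(n,f=None):
    c=manip.camera(n)
    if f: cv2.imwrite(f,c["color"])
    return c
def ray(c,uv,z):
    K=c["intrinsics"];R=cv2.Rodrigues(np.array(c["rvec"]))[0];t=np.array(c["tvec"]).ravel()
    o=-R.T@t; d=R.T@np.linalg.inv(K)@np.array([uv[0],uv[1],1.]); return o+d*(z-o[2])/d[2]
def proj(c,p):
    return cv2.projectPoints(np.array(p,float).reshape(-1,3),np.array(c["rvec"]),np.array(c["tvec"]),c["intrinsics"],None)[0].reshape(-1,2)
E
python3 - <<'E'
from h import *
im=cv2.imread("pics/top0.png")
cv2.imwrite("pics/crop0.png",cv2.resize(im[140:330,285:465],None,fx=4,fy=3.0 if 0 else 4,interpolation=cv2.INTER_CUBIC)[:600])
c=snap("top");hsv=cv2.cvtColor(c["color"],cv2.COLOR_BGR2HSV)
m=cv2.inRange(hsv,(12,90,60),(30,255,255))
n,l,s,ce=cv2.connectedComponentsWithStats(m)
for i in range(1,n):
    if s[i,4]>20: print(s[i],ce[i],ray(c,ce[i],.070))
c2=snap("side");hsv=cv2.cvtColor(c2["color"],cv2.COLOR_BGR2HSV)
m=cv2.inRange(hsv,(12,120,60),(30,255,255))
n,l,s,ce=cv2.connectedComponentsWithStats(m)
for i in range(1,n):
    if s[i,4]>20: print('side',s[i],ce[i],ray(c2,ce[i],.067))
E
```

```text
[  0  51 213   8 727] [106.89821183  54.30811554] [0.92148094 0.51683913 0.07      ]
[214  55 202   7 640] [313.1703125  57.8640625] [0.9212474  0.06642801 0.07      ]
[416  58 224   8 747] [527.33199465  61.61981258] [ 0.92085842 -0.40112085  0.07      ]
[313 145  19  21 249] [321.77108434 156.39759036] [0.70079476 0.04420586 0.07      ]
[383 173  71   7 363] [418.03581267 176.05509642] [ 0.66154981 -0.16044479  0.07      ]
[294 175  71   8 364] [328.82967033 178.89010989] [0.65217959 0.02850128 0.07      ]
[484 207  13  53 598] [489.84448161 233.0735786 ] [ 0.54236795 -0.3095841   0.07      ]
[367 212  15  15 156] [374.37179487 219.14102564] [ 0.56769944 -0.06815265  0.07      ]
[322 221  15  15 161] [329.         227.95652174] [0.54745716 0.02669064 0.07      ]
[408 226  15  15 161] [414.65217391 233.26708075] [ 0.53930149 -0.15239588  0.07      ]
[ 538  337  102  138 9082] [594.03589518 403.95551641] [ 0.20050334 -0.50984803  0.07      ]
side [352 207  27  64 483] [365.20496894 237.79089027] [0.65501417 0.02251894 0.067     ]
side [381 221  26  33 646] [393.61919505 237.44272446] [0.70573863 0.01615964 0.067     ]
side [298 235  18  15 208] [306.57211538 242.21153846] [0.54955994 0.02530588 0.067     ]
side [318 270  19  17 258] [327.05426357 278.24031008] [ 0.56945344 -0.06976277  0.067     ]
side [382 275  40 108 930] [403.26129032 322.99892473] [ 0.66320114 -0.17830403  0.067     ]
side [198 279  19  16 208] [206.85576923 286.49038462] [ 0.37900574 -0.06049767  0.067     ]
side [308 310  21  20 327] [318.0764526  319.89602446] [ 0.54121721 -0.15409014  0.067     ]
side [ 301  437   96   34 2348] [347.93143101 453.63756388] [ 0.54325152 -0.35450469  0.067     ]
```

View pics/crop0.png

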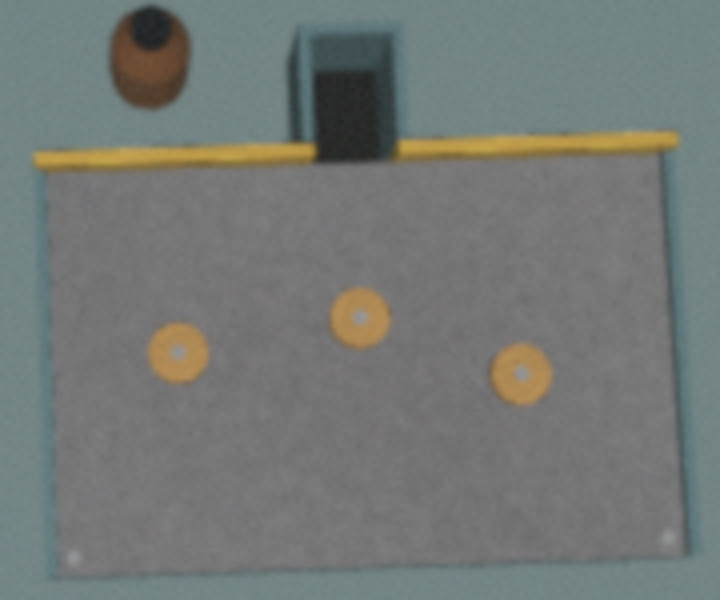

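```bash
cat >> h.py <<'E'
def T(p,pts):
    x,y,a=p;c,s=np.cos(a),np.sin(a)
    return np.array([[x+c*q[0]-s*q[1],y+s*q[0]+c*q[1],q[2]] for q in pts])
E
python3 - <<'E'
from h import *
from scipy.optimize import least_squares
c=snap("top")
R=cv2.Rodrigues(c["rvec"])[0];print("cam",-R.T@c["tvec"])
obs=np.array([[328.83,178.89],[418.04,176.05],[299.25,284.25],[456.75,278.75]])
mod=[[3,96,76],[3,-96,76],[-215,170,60],[-215,-170,60]]
mod=np.array(mod)/1000.
f=lambda p:(proj(c,T(p,mod))-obs).ravel()
r=least_squares(f,[.65,-.07,0]);print(r.x,r.fun.round(2))
p=r.x
caps=np.array([[.5475,.0267],[.5677,-.0682],[.5393,-.1524]])
s=snap("side")
for nm,cc in(("top",c),("side",s)):
    im=cv2.resize(cc["color"],None,fx=4,fy=4,interpolation=cv2.INTER_CUBIC)
    def ln(pts,col):
        q=((proj(cc,T(p,np.array(pts)/1000.))+.5)*4-.5).round().astype(int).reshape(-1,1,2);cv2.polylines(im,[q],True,col,1)
    ln([[0,22,78],[0,170,78],[8,170,78],[8,22,78]],(255,0,0))
    ln([[0,-22,78],[0,-170,78],[8,-170,78],[8,-22,78]],(255,0,0))
    ln([[0,22,60],[0,170,60],[-215,170,60],[-215,-170,60],[0,-170,60],[0,-22,60]],(0,0,255))
    ln([[0,22,78],[66,22,78],[66,-22,78],[0,-22,78]],(0,255,0))
    im=im[560:1160,1140:1860] if nm=="top" else im[800:1640,920:1720]
    if nm=="side": im=cv2.resize(im,None,fx=.7,fy=.7)
    cv2.imwrite(f"pics/ov_{nm}.png",im)
ca,sa=np.cos(p[2]),np.sin(p[2])
for q in caps:
    d=q-p[:2];print("tray",d[0]*ca+d[1]*sa,-d[0]*sa+d[1]*ca)
E
```

```text
cam [0.41033714 0.0506598  1.12726074]
[ 0.65265892 -0.06573801  0.05298621] [-0.79  0.1   1.04 -0.26 -2.83  0.24  2.6  -0.21]
tray -0.10011569099220531 0.09787764761704786
tray -0.0849700794150004 0.002041013442258326
tray -0.1177895733974419 -0.08053671245726307
```

View pics/ov_top.png

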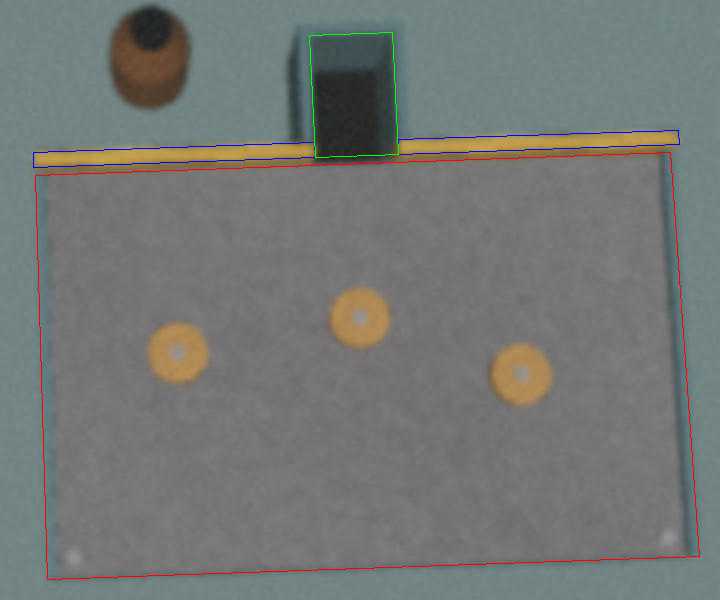

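View pics/ov_side.png

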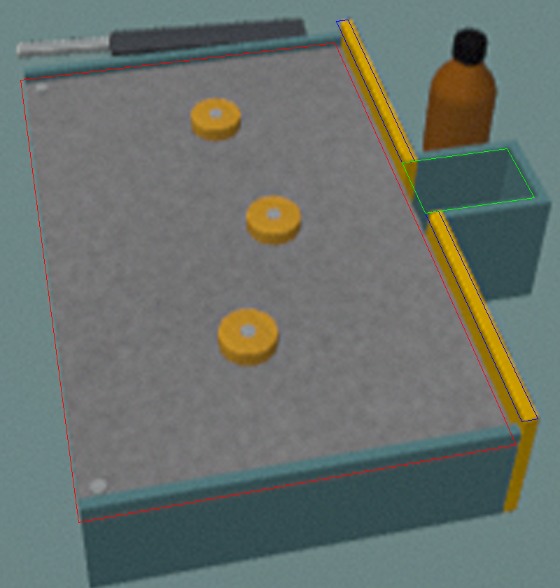

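The crop confirms it: all three discs on the tray are brass with a steel spot, and the orange and pink ones are off the tray. The overlay matches in both views. The tray origin is at (0.6527, -0.0657), yaw 0.053. In tray mm the caps lie at A(-100,98), B(-85,2) and C(-118,-80).

I'll push with the fingers partly open, so the cap sits in a two-point contact. B goes first.

```bash
cat >> h.py <<'E'
from scipy.spatial.transform import Rotation as Ro
P=(0.65266,-0.06574,0.05299)
def cur():
    s=manip.state();q=s["eef_rot"];return s,Ro.from_quat([q[1],q[2],q[3],q[0]])
def tray(w):
    ca,sa=np.cos(P[2]),np.sin(P[2]);d=np.array(w[:2])-P[:2];return np.array([d[0]*ca+d[1]*sa,-d[0]*sa+d[1]*ca])*1000
def show():
    s,R=cur();M=R.as_matrix()
    print("t",round(float(s["clock"]),2),"tray",tray(s["tcp_pos"]).round(1),"z",(s["tcp_pos"][2]*1000).round(1),"w",(s["grip_width"]*1000).round(1),"F",s["force"].round(1),
     "toolz hdg tray deg",np.degrees(np.arctan2(M[1,2],M[0,2])-P[2]).round(1),"down",M[:,0].round(3),"q7",s["joint_pos"].round(2))
def plan(x,y,z,h=None):
    """target tray mm, heading of tool z in tray deg; prints the turn (tool rotvec) and the shift in tool axes AFTER the turn and before"""
    s,R=cur();w=T(P,[[x/1000,y/1000,z/1000]])[0]
    if h is None: Rt=R
    else:
        a=np.radians(h)+P[2];zt=np.array([np.cos(a),np.sin(a),0]);xt=np.array([0,0,-1.]);Rt=Ro.from_matrix(np.c_[xt,np.cross(zt,xt),zt])
    rv=(R.inv()*Rt).as_rotvec();d=w-s["tcp_pos"]
    print("turn",rv.round(3),"rows",np.ceil(np.abs(rv).max()/.18),"shift before",(R.inv().apply(d)).round(4),"after",Rt.inv().apply(d).round(4))
E
python3 -c "
from h import *
show(); plan(-130,2,150,0);plan(-130,2,150,180)"
```

```text
Traceback (most recent call last):
  File "h.py", line 23, in show
    print("t",round(float(s["clock"]),2),"tray",tray(s["tcp_pos"]).round(1),"z",(s["tcp_pos"][2]*1000).round(1),"w",(s["grip_width"]*1000).round(1),"F",s["force"].round(1),
                                                                                                                    ^^^^^^^^^^^^^^^^^^^^^^^^^^^^
AttributeError: 'float' object has no attribute 'round'
```

```bash
sed -i 's/(s\["grip_width"\]\*1000).round(1)/round(s["grip_width"]*1000,1)/' h.py
python3 -c "
from h import *
show(); plan(-130,2,150,0);plan(-130,2,150,180)"
```

```text
t 0.3 tray [-358.8  682. ] z 239.0 w 85.2 F [-0.1 -0.3  0.3] toolz hdg tray deg -26.5 down [-0.    -0.001 -1.   ] q7 [-1.23  0.63  0.04  1.52 -0.03  1.   -0.02]
turn [-0.462 -0.     0.001] rows 3.0 shift before [ 0.0893 -0.5068  0.5078] after [ 0.089  -0.68    0.2288]
turn [2.68e+00 1.00e-03 0.00e+00] rows 15.0 shift before [ 0.0893 -0.5068  0.5078] after [ 0.089   0.68   -0.2288]
```

Call:
move_arm(
  commands=[
    [0, 0, 0, -0.154, 0, 0, 0.55],
    [0, 0, 0, -0.154, 0, 0, 0.55],
    [0, 0, 0, -0.154, 0, 0, 0.55],
    [0, -0.05, 0.017, 0, 0, 0, 0.55],
    [0, -0.05, 0.017, 0, 0, 0, 0.55],
    [0, -0.05, 0.017, 0, 0, 0, 0.55],
    [0, -0.05, 0.017, 0, 0, 0, 0.55],
    [0, -0.05, 0.017, 0, 0, 0, 0.55],
    [0, -0.05, 0.017, 0, 0, 0, 0.55],
    [0, -0.05, 0.017, 0, 0, 0, 0.55],
    [0, -0.05, 0.017, 0, 0, 0, 0.55],
    [0, -0.05, 0.017, 0, 0, 0, 0.55],
  ],
  newtons=40,
)

```text
clock: 1.8
tcp_pos: [0.4469, 0.1499, 0.2382]
eef_rot: [0.708, -0.026, 0.706, 0.029]
force: [1.7, -0.0, 0.1]
grip_width: 0.0194
```

```bash
python3 -c "
from h import *
show(); plan(-130,2,130,0)"
```

```text
t 1.8 tray [-194.   226.3] z 238.2 w 19.4 F [ 1.7 -0.   0.1] toolz hdg tray deg 1.4 down [ 0.003  0.004 -1.   ] q7 [-0.33  0.38 -0.07  2.    0.03  0.76  1.23]
turn [ 0.024  0.003 -0.004] rows 1.0 shift before [ 0.1075 -0.2261  0.0582] after [ 0.1082 -0.2243  0.064 ]
```

Call:
move_arm(
  commands=[
    [0, -0.045, 0.013, 0.024, 0.003, -0.004, 0.55],
    [0, -0.045, 0.013, 0, 0, 0, 0.55],
    [0, -0.045, 0.013, 0, 0, 0, 0.55],
    [0, -0.045, 0.013, 0, 0, 0, 0.55],
    [0, -0.045, 0.013, 0, 0, 0, 0.55],
    [0.05, 0, 0, 0, 0, 0, 0.55],
    [0.05, 0, 0, 0, 0, 0, 0.55],
    [0, 0, 0, 0, 0, 0, 0.55],
  ],
)

```text
clock: 2.8
tcp_pos: [0.5309, -0.0859, 0.1383]
eef_rot: [0.71, -0.016, 0.704, 0.014]
force: [-0.9, 0.6, 0.5]
grip_width: 0.0192
```

```bash
python3 -c "
from h import *
show(); plan(-130,1.5,74,0)
snap('side','pics/s1.png')
im=cv2.imread('pics/s1.png')[170:370,230:450];cv2.imwrite('pics/s1c.png',cv2.resize(im,None,fx=3,fy=3,interpolation=cv2.INTER_CUBIC))"
```

```text
t 2.8 tray [-122.7  -13.7] z 138.3 w 19.2 F [-0.9  0.6  0.5] toolz hdg tray deg -0.6 down [ 0.009 -0.003 -1.   ] q7 [ 0.12  0.61 -0.02  1.94  0.03  0.59  1.69]
turn [-0.011  0.009  0.004] rows 1.0 shift before [ 0.0641  0.0154 -0.008 ] after [ 0.0643  0.0152 -0.0073]
```

View pics/s1c.png

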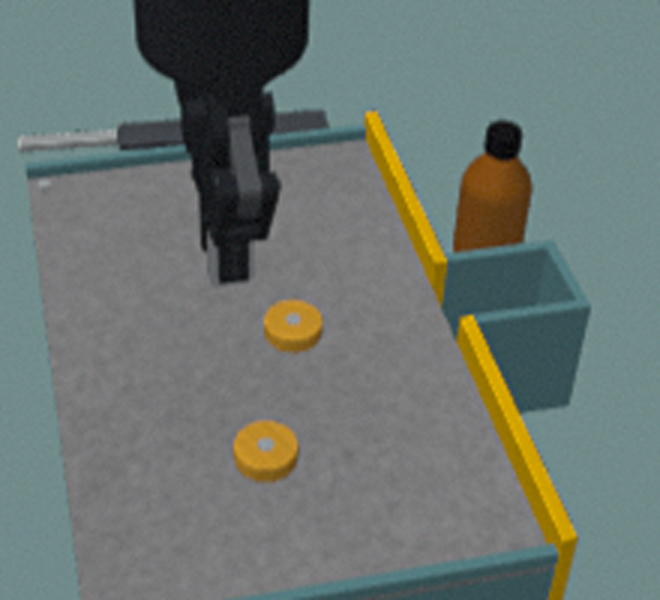

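Call:
move_arm(
  commands=[
    [0.01, 0.015, -0.016, -0.011, 0.009, 0.004, 0.55],
    [0.025, 0, 0, 0, 0, 0, 0.55],
    [0.015, 0, 0, 0, 0, 0, 0.55],
    [0, 0, 0, 0, 0, 0, 0.55],
  ],
)

```text
clock: 3.35
tcp_pos: [0.5228, -0.0707, 0.0972]
eef_rot: [0.713, -0.02, 0.7, 0.019]
force: [0.6, -0.2, -0.3]
grip_width: 0.0192
```

```bash
python3 -c "
from h import *
show(); plan(-135,1.5,74,0)
snap('side','pics/s2.png')
im=cv2.imread('pics/s2.png')[170:370,230:450];cv2.imwrite('pics/s2c.png',cv2.resize(im,None,fx=3,fy=3,interpolation=cv2.INTER_CUBIC))"
```

```text
t 3.35 tray [-129.9    1.9] z 97.2 w 19.2 F [ 0.6 -0.2 -0.3] toolz hdg tray deg 0.1 down [ 0.019 -0.001 -1.   ] q7 [ 0.1   0.66 -0.02  2.    0.03  0.46  1.68]
turn [0.002 0.019 0.002] rows 1.0 shift before [ 0.0231 -0.0003 -0.0055] after [ 0.0232 -0.0004 -0.0051]
```

View pics/s2c.png

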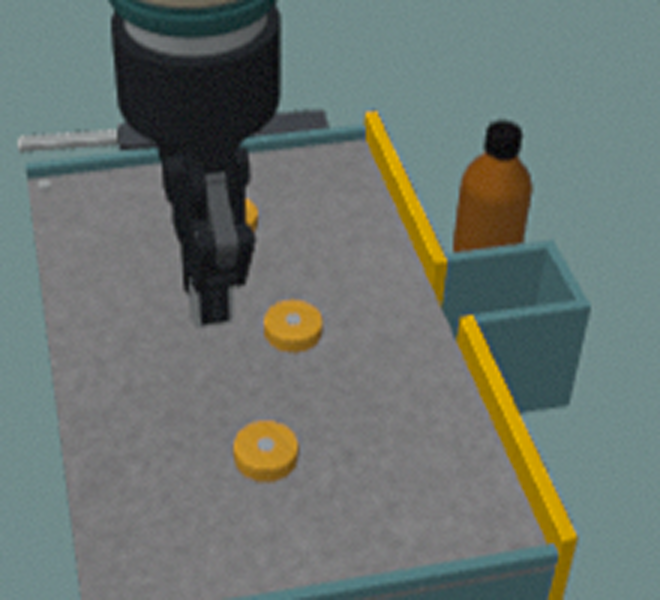

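Call:
move_arm(
  commands=[
    [0.01, 0, -0.003, 0.002, 0.019, 0.002, 0.55],
    [0.008, 0, -0.002, 0, 0, 0, 0.55],
    [0.003, 0, 0, 0, 0, 0, 0.55],
    [0, 0, 0, 0, 0, 0, 0.55],
  ],
)

```text
clock: 3.9
tcp_pos: [0.5196, -0.0715, 0.0769]
eef_rot: [0.708, -0.019, 0.706, 0.018]
force: [-0.3, -0.5, -0.2]
grip_width: 0.0191
```

```bash
python3 -c "
from h import *
show(); plan(-20,0,72,0)
c=snap('side','pics/s3.png')
im=cv2.imread('pics/s3.png')[220:320,260:380];cv2.imwrite('pics/s3c.png',cv2.resize(im,None,fx=5,fy=5,interpolation=cv2.INTER_CUBIC))"
```

```text
t 3.9 tray [-133.2    1.3] z 76.9 w 19.1 F [-0.3 -0.5 -0.2] toolz hdg tray deg -0.0 down [ 0.003 -0.    -1.   ] q7 [ 0.1   0.7  -0.02  2.    0.03  0.44  1.68]
turn [-0.     0.003  0.001] rows 1.0 shift before [ 0.0052 -0.0012  0.1132] after [ 0.0049 -0.0013  0.1132]
```

View pics/s3c.png

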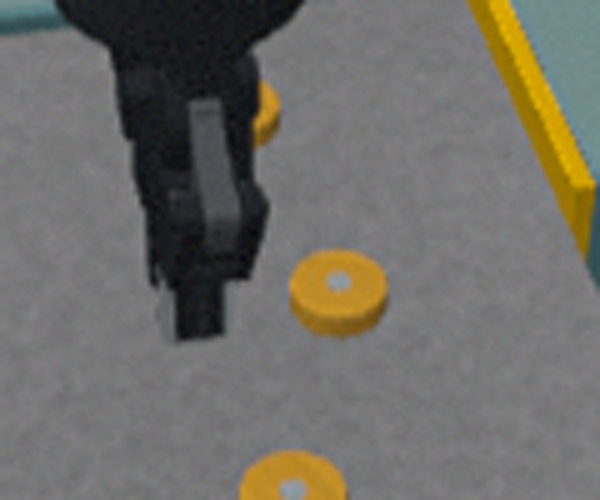

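Call:
move_arm(
  commands=[
    [0.005, 0, 0, 0, 0.003, 0, 0.55],
    [0, 0, 0.01, 0, 0, 0, 0.55],
    [0, 0, 0.01, 0, 0, 0, 0.55],
    [0, 0, 0.01, 0, 0, 0, 0.55],
    [0, 0, 0.01, 0, 0, 0, 0.55],
    [0, 0, 0.01, 0, 0, 0, 0.55],
    [0, 0, 0.01, 0, 0, 0, 0.55],
    [0, 0, 0, 0, 0, 0, 0.55],
  ],
)

```text
clock: 4.95
tcp_pos: [0.5852, -0.068, 0.072]
eef_rot: [0.707, -0.019, 0.706, 0.019]
force: [-0.1, 0.1, -1.0]
grip_width: 0.0194
```

```bash
python3 -c "
from h import *
show(); plan(-18,0,71,0)
c=snap('side','pics/s4.png')
im=cv2.imread('pics/s4.png')[200:340,260:430];cv2.imwrite('pics/s4c.png',cv2.resize(im,None,fx=4,fy=4,interpolation=cv2.INTER_CUBIC))"
```

```text
t 4.95 tray [-67.5   1.4] z 72.0 w 19.4 F [-0.1  0.1 -1. ] toolz hdg tray deg -0.0 down [ 0.002 -0.001 -1.   ] q7 [ 0.08  0.77 -0.02  1.82  0.03  0.55  1.67]
turn [-0.     0.002  0.001] rows 1.0 shift before [ 0.0011 -0.0013  0.0495] after [ 0.001  -0.0014  0.0495]
```

View pics/s4c.png

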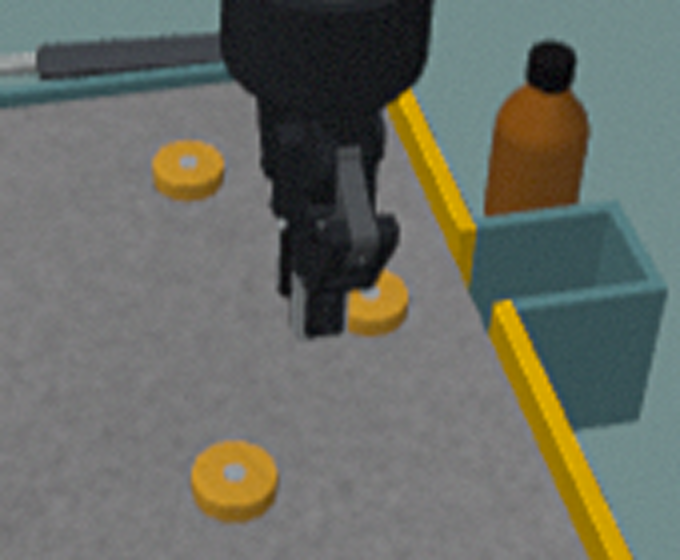

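Call:
move_arm(
  commands=[
    [0, -0.001, 0.01, 0, 0, 0, 0.55],
    [0, 0, 0.01, 0, 0, 0, 0.55],
    [0, 0, 0.01, 0, 0, 0, 0.55],
    [0, 0, 0.008, 0, 0, 0, 0.55],
    [0, 0, 0.005, 0, 0, 0, 0.55],
    [0, 0, 0, 0, 0, 0, 0.55],
  ],
)

```text
clock: 5.75
tcp_pos: [0.6299, -0.0668, 0.0717]
eef_rot: [0.707, -0.019, 0.707, 0.018]
force: [-0.8, -0.2, -0.1]
grip_width: 0.0193
```

```bash
python3 -c "
from h import *
show(); plan(-18,0,71,0)
c=snap('side','pics/s5.png')
print(tray(ray(c,(353,273.2),.07)))
im=cv2.imread('pics/s5.png')[200:340,260:430];cv2.imwrite('pics/s5c.png',cv2.resize(im,None,fx=4,fy=4,interpolation=cv2.INTER_CUBIC))"
```

```text
t 5.75 tray [-22.7   0.2] z 71.7 w 19.3 F [-0.8 -0.2 -0.1] toolz hdg tray deg -0.0 down [-0.    -0.001 -1.   ] q7 [ 0.07  0.81 -0.02  1.69  0.02  0.64  1.66]
turn [-0.    -0.     0.001] rows 1.0 shift before [ 0.0007 -0.0002  0.0048] after [ 0.0007 -0.0002  0.0047]
[-40.11673713   0.47219913]
```

View pics/s5c.png

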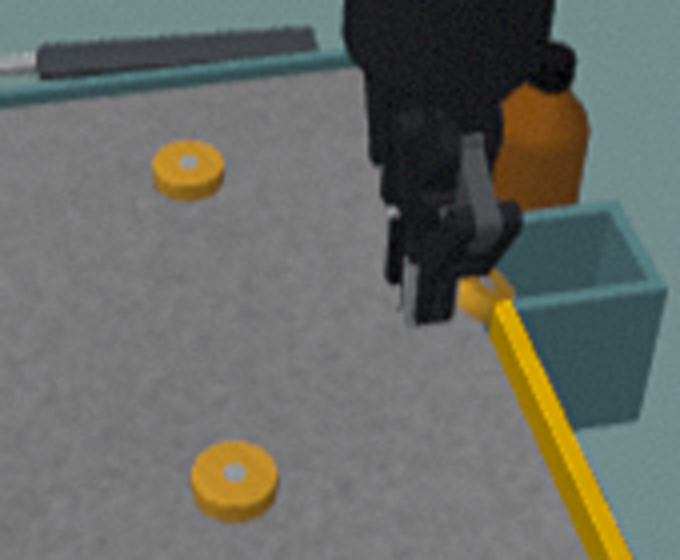

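Call:
move_arm(
  commands=[
    [0, 0, 0.006, 0, 0, 0, 0.55],
    [0, 0, 0.002, 0, 0, 0, 0.55],
    [0, 0, 0, 0, 0, 0, 0.55],
    [0, 0, 0, 0, 0, 0, 0.55],
  ],
)

```text
clock: 6.3
tcp_pos: [0.6377, -0.0665, 0.0718]
eef_rot: [0.707, -0.019, 0.707, 0.018]
force: [0.2, -0.6, 0.4]
grip_width: 0.0195
```

```bash
python3 -c "
from h import *
show()
c=snap('side','pics/s6.png')
im=cv2.imread('pics/s6.png')[200:340,260:430];cv2.imwrite('pics/s6c.png',cv2.resize(im,None,fx=4,fy=4,interpolation=cv2.INTER_CUBIC))"
```

```text
t 6.3 tray [-15.   0.] z 71.8 w 19.5 F [ 0.2 -0.6  0.4] toolz hdg tray deg -0.0 down [-0.001 -0.001 -1.   ] q7 [ 0.07  0.82 -0.02  1.67  0.02  0.65  1.66]
```

View pics/s6c.png

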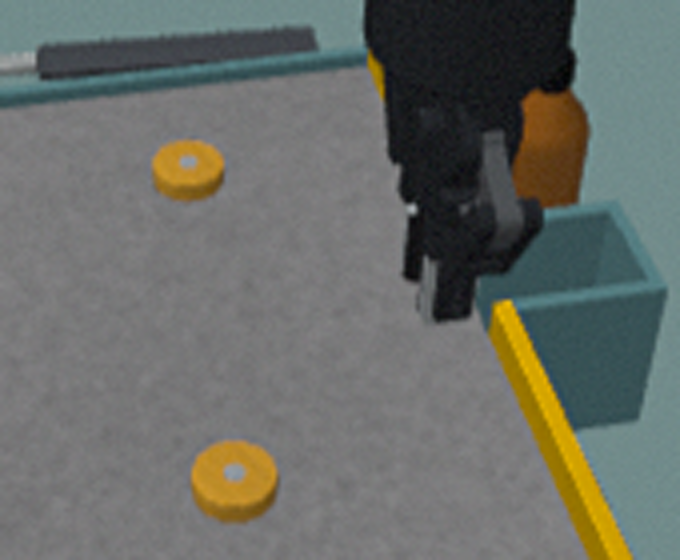

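The first cap (B) has dropped: the gap is clear and no cap is left on the near floor edge. Next I lift, turn the tool to heading -70° and go behind A.

Call:
move_arm(
  commands=[
    [0, 0, -0.015, 0, 0, 0, 0.55],
    [-0.025, 0, -0.02, 0, 0, 0, 0.55],
    [-0.03, 0, -0.02, 0.175, 0, 0, 0.55],
    [0, 0, 0, 0.175, 0, 0, 0.55],
    [0, 0, 0, 0.175, 0, 0, 0.55],
    [0, 0, 0, 0.175, 0, 0, 0.55],
    [0, 0, 0, 0.175, 0, 0, 0.55],
    [0, 0, 0, 0.175, 0, 0, 0.55],
    [0, 0, 0, 0.175, 0, 0, 0.55],
    [0, 0, 0, 0, 0, 0, 0.55],
  ],
)

```text
clock: 7.6
tcp_pos: [0.5798, -0.069, 0.1293]
eef_rot: [0.581, 0.403, 0.582, -0.402]
force: [-0.2, 0.1, -0.3]
grip_width: 0.0191
```

```bash
python3 -c "
from h import *
show(); plan(-113.5,136,125,-70.3)
c=snap('side','pics/s7.png')
im=cv2.imread('pics/s7.png')[180:340,230:430];cv2.imwrite('pics/s7c.png',cv2.resize(im,None,fx=3,fy=3,interpolation=cv2.INTER_CUBIC))"
```

```text
t 7.6 tray [-72.9   0.6] z 129.3 w 19.1 F [-0.2  0.1 -0.3] toolz hdg tray deg -72.4 down [-0.001  0.001 -1.   ] q7 [-0.14  0.7   0.34  1.81 -0.35  0.69  0.75]
turn [-0.037 -0.001  0.   ] rows 1.0 shift before [ 0.0045  0.0021 -0.1414] after [ 0.0043  0.0074 -0.1412]
```

View pics/s7c.png

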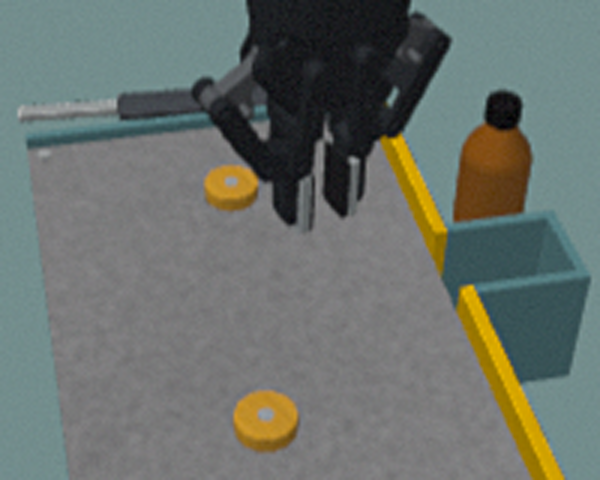

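Call:
move_arm(
  commands=[
    [0, 0.002, -0.035, -0.037, 0, 0, 0.55],
    [0, 0.002, -0.035, 0, 0, 0, 0.55],
    [0, 0.002, -0.035, 0, 0, 0, 0.55],
    [0, 0.001, -0.02, 0, 0, 0, 0.55],
    [0, 0, -0.004, 0, 0, 0, 0.55],
    [0, 0, 0, 0, 0, 0, 0.55],
  ],
)

```text
clock: 8.4
tcp_pos: [0.5366, 0.0545, 0.1299]
eef_rot: [0.592, 0.387, 0.592, -0.386]
force: [0.4, 0.1, -0.5]
grip_width: 0.0191
```

```bash
python3 -c "
from h import *
show(); plan(-113.5,136,72,-70.3)"
```

```text
t 8.4 tray [-109.5  126.2] z 129.9 w 19.1 F [ 0.4  0.1 -0.5] toolz hdg tray deg -69.3 down [ 0.001  0.001 -1.   ] q7 [-0.37  0.65  0.34  1.94 -0.36  0.61  0.61]
turn [ 0.017 -0.001 -0.002] rows 1.0 shift before [ 0.0579 -0.0004 -0.0105] after [ 0.0579 -0.0005 -0.0106]
```

Call:
move_arm(
  commands=[
    [0.01, 0, -0.011, 0.017, 0, 0, 0.55],
    [0.025, 0, 0, 0, 0, 0, 0.55],
    [0.012, 0, 0, 0, 0, 0, 0.55],
    [0.004, 0, 0, 0, 0, 0, 0.55],
    [0, 0, 0, 0, 0, 0, 0.55],
  ],
)

```text
clock: 9.02
tcp_pos: [0.5329, 0.0627, 0.0765]
eef_rot: [0.588, 0.394, 0.587, -0.393]
force: [0.4, 0.3, -0.3]
grip_width: 0.0195
```

```bash
python3 -c "
from h import *
show(); plan(-113.5,136,72,-70.3); plan(-74,25.4,72,-70.3)
c=snap('side','pics/s8.png')
im=cv2.imread('pics/s8.png')[180:340,230:430];cv2.imwrite('pics/s8c.png',cv2.resize(im,None,fx=3,fy=3,interpolation=cv2.INTER_CUBIC))"
```

```text
t 9.03 tray [-112.8  134.6] z 76.5 w 19.5 F [ 0.4  0.3 -0.3] toolz hdg tray deg -70.6 down [ 0.002  0.    -1.   ] q7 [-0.36  0.73  0.29  1.97 -0.41  0.49  0.62]
turn [-0.005  0.    -0.002] rows 1.0 shift before [ 0.0045 -0.0002 -0.0016] after [ 0.0045 -0.0002 -0.0016]
turn [-0.005  0.    -0.002] rows 1.0 shift before [0.0045 0.0003 0.1159] after [ 0.0045 -0.0003  0.1159]
```

View pics/s8c.png

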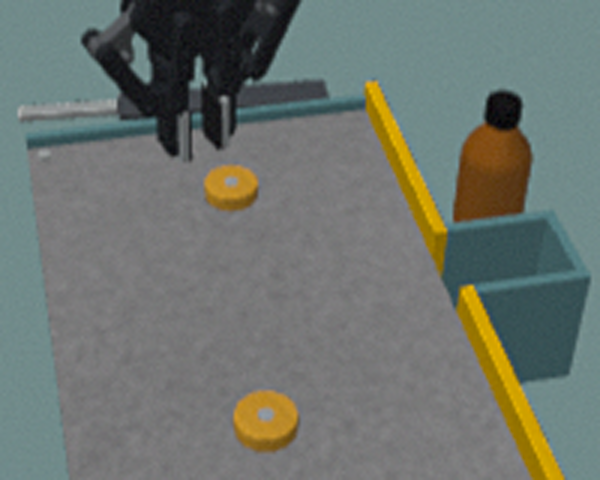

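Call:
move_arm(
  commands=[
    [0.0045, 0, 0, -0.005, 0, 0, 0.55],
    [0, 0, 0.01, 0, 0, 0, 0.55],
    [0, 0, 0.01, 0, 0, 0, 0.55],
    [0, 0, 0.01, 0, 0, 0, 0.55],
    [0, 0, 0.01, 0, 0, 0, 0.55],
    [0, 0, 0.01, 0, 0, 0, 0.55],
    [0, 0, 0.01, 0, 0, 0, 0.55],
    [0, 0, 0, 0, 0, 0, 0.55],
  ],
)

```text
clock: 10.07
tcp_pos: [0.5593, 0.0019, 0.0735]
eef_rot: [0.59, 0.393, 0.587, -0.391]
force: [-0.6, -0.1, 0.0]
grip_width: 0.0193
```

```bash
python3 -c "
from h import *
show(); plan(-74,25.4,72,-70.3)
c=snap('side','pics/s9.png')
im=cv2.imread('pics/s9.png')[180:340,230:430];cv2.imwrite('pics/s9c.png',cv2.resize(im,None,fx=3,fy=3,interpolation=cv2.INTER_CUBIC))"
```

```text
t 10.07 tray [-89.6  72.5] z 73.5 w 19.3 F [-0.6 -0.1  0. ] toolz hdg tray deg -70.4 down [ 0.006 -0.    -1.   ] q7 [-0.23  0.75  0.28  1.92 -0.39  0.52  0.71]
turn [-0.002  0.002 -0.006] rows 1.0 shift before [ 0.0016 -0.0011  0.0496] after [ 0.0015 -0.0012  0.0496]
```

View pics/s9c.png

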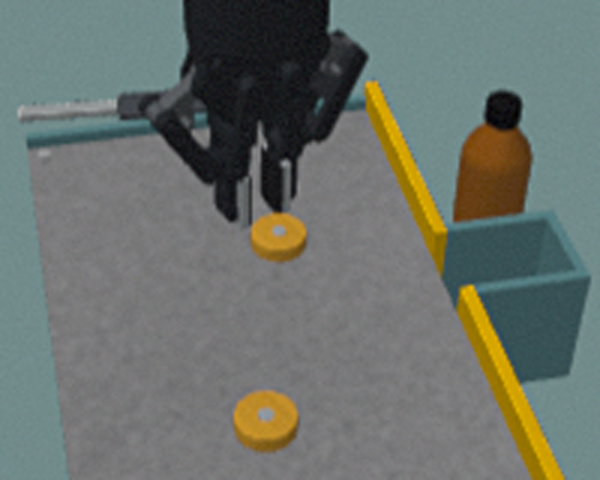

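Call:
move_arm(
  commands=[
    [0.002, -0.001, 0.01, 0, 0.002, -0.006, 0.55],
    [0, 0, 0.01, 0, 0, 0, 0.55],
    [0, 0, 0.01, 0, 0, 0, 0.55],
    [0, 0, 0.01, 0, 0, 0, 0.55],
    [0, 0, 0.007, 0, 0, 0, 0.55],
    [0, 0, 0, 0, 0, 0, 0.55],
  ],
)

```text
clock: 10.88
tcp_pos: [0.5774, -0.0437, 0.0712]
eef_rot: [0.588, 0.392, 0.589, -0.392]
force: [0.7, 0.0, -0.4]
grip_width: 0.0191
```

```bash
python3 -c "
from h import *
show(); plan(-74,25.4,72,-70.3)
c=snap('side','pics/s10.png')
im=cv2.imread('pics/s10.png')[180:340,230:430];cv2.imwrite('pics/s10c.png',cv2.resize(im,None,fx=3,fy=3,interpolation=cv2.INTER_CUBIC))"
```

```text
t 10.88 tray [-74.  26.] z 71.2 w 19.1 F [ 0.7  0.  -0.4] toolz hdg tray deg -70.3 down [-0.001  0.    -1.   ] q7 [-0.14  0.78  0.27  1.85 -0.37  0.56  0.76]
turn [-0.001 -0.001  0.001] rows 1.0 shift before [-0.0008 -0.0002  0.0005] after [-0.0008 -0.0002  0.0005]
```

View pics/s10c.png

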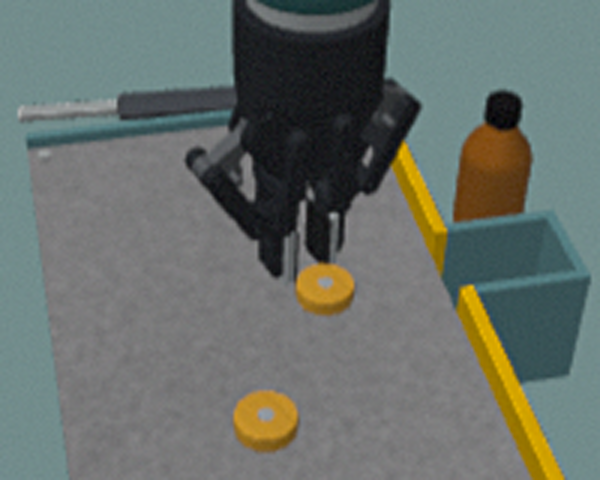

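Call:
move_arm(
  commands=[
    [0, 0, -0.01, 0, 0, 0, 0.55],
    [-0.01, 0, -0.01, 0, 0, 0, 0.55],
    [-0.025, 0, 0, -0.175, 0, 0, 0.55],
    [-0.01, 0, 0, -0.175, 0, 0, 0.55],
    [0, 0, 0, -0.175, 0, 0, 0.55],
    [0, 0, 0, -0.175, 0, 0, 0.55],
    [0, 0, 0, -0.175, 0, 0, 0.55],
    [0, 0, 0, -0.175, 0, 0, 0.55],
    [0, 0, 0, -0.175, 0, 0, 0.55],
    [0, 0, 0, 0, 0, 0, 0.55],
  ],
)

```text
clock: 12.18
tcp_pos: [0.5663, -0.0124, 0.1232]
eef_rot: [0.706, -0.035, 0.706, 0.037]
force: [-0.6, -0.6, 0.2]
grip_width: 0.0188
```

```bash
python3 -c "
from h import *
show();
c=snap('side','pics/s11.png');print(tray(ray(c,(338.7,274.3),.07)))
plan(-112,0,72,0)"
```

```text
t 12.18 tray [-83.4  57.8] z 123.2 w 18.8 F [-0.6 -0.6  0.2] toolz hdg tray deg 2.8 down [-0.001  0.002 -1.   ] q7 [ 0.    0.66 -0.05  1.86  0.04  0.62  1.6 ]
[-63.52901773   2.5603877 ]
turn [ 0.048 -0.    -0.002] rows 1.0 shift before [ 0.051  -0.0565 -0.0314] after [ 0.0511 -0.0579 -0.0287]
```

Call:
move_arm(
  commands=[
    [0, -0.03, -0.025, 0.048, 0, 0, 0.55],
    [0, -0.024, -0.004, 0, 0, 0, 0.55],
    [0, 0, 0, 0, 0, 0, 0.55],
  ],
)

```text
clock: 12.6
tcp_pos: [0.5414, -0.068, 0.1238]
eef_rot: [0.707, -0.016, 0.707, 0.017]
force: [-0.2, 0.2, 0.2]
grip_width: 0.0195
```

```bash
python3 -c "
from h import *
show();
c=snap('side','pics/s12.png');c=snap('top','pics/t12.png')
im=cv2.imread('pics/t12.png')[140:300,285:465];cv2.imwrite('pics/t12c.png',cv2.resize(im,None,fx=4,fy=3.75,interpolation=cv2.INTER_CUBIC))
plan(-107,1.5,72,0)"
```

```text
t 12.6 tray [-111.2    3.7] z 123.8 w 19.5 F [-0.2  0.2  0.2] toolz hdg tray deg -0.4 down [ 0.     0.002 -1.   ] q7 [ 0.1   0.64 -0.04  1.92  0.04  0.59  1.65]
turn [-0.003  0.001 -0.004] rows 1.0 shift before [ 0.0517 -0.005   0.0037] after [ 0.0517 -0.0048  0.0038]
```

View pics/t12c.png

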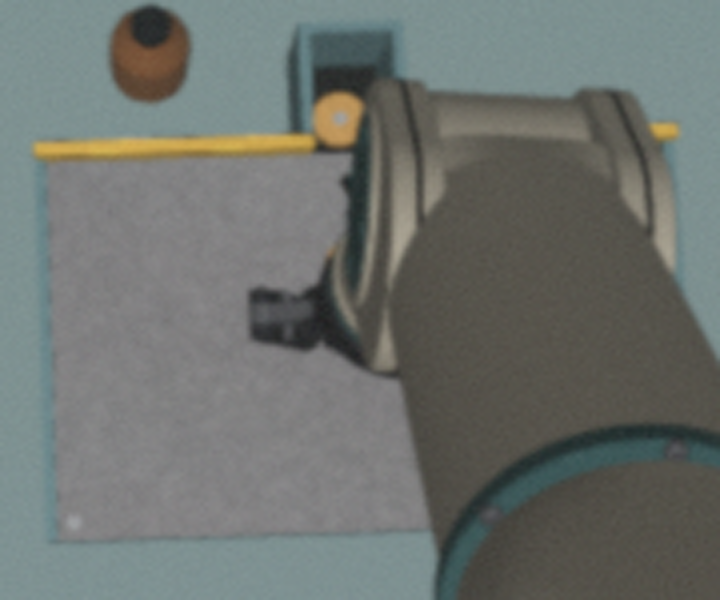

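View pics/s12.png

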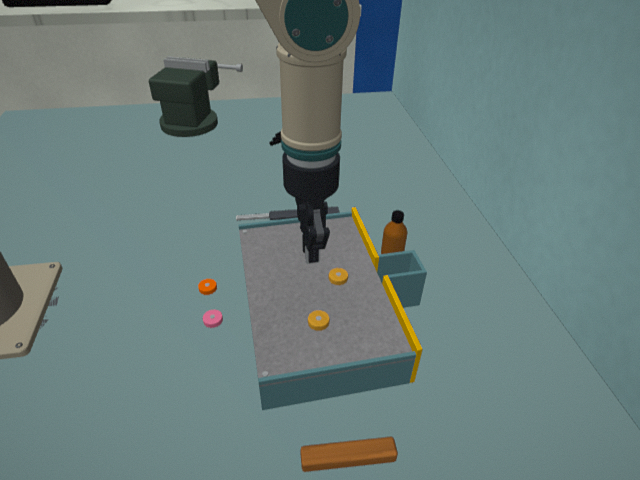

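Call:
move_arm(
  commands=[
    [0.015, -0.003, -0.003, -0.003, 0, -0.004, 0.55],
    [0.025, 0, -0.002, 0, 0, 0, 0.55],
    [0.01, 0, 0, 0, 0, 0, 0.55],
    [0, 0, 0, 0, 0, 0, 0.55],
  ],
)

```text
clock: 13.2
tcp_pos: [0.5394, -0.0617, 0.0733]
eef_rot: [0.708, -0.02, 0.705, 0.021]
force: [-0.2, 0.7, 0.3]
grip_width: 0.0196
```

```bash
python3 -c "
from h import *
show();
c=snap('side','pics/s13.png');print(tray(ray(c,(338.7,274.3),.07)))
im=cv2.imread('pics/s13.png')[200:340,260:430];cv2.imwrite('pics/s13c.png',cv2.resize(im,None,fx=4,fy=4,interpolation=cv2.INTER_CUBIC))
t=manip.camera('top');print(tray(ray(t,(369.75,171.5),.015)))
plan(-55,.5,72,0)"
```

```text
t 13.2 tray [-112.9   10. ] z 73.3 w 19.6 F [-0.2  0.7  0.3] toolz hdg tray deg 0.3 down [ 0.004  0.003 -1.   ] q7 [ 0.09  0.72 -0.04  1.95  0.05  0.47  1.65]
[-63.52901773   2.5603877 ]
[30.5604996   0.39457367]
turn [ 0.005  0.005 -0.002] rows 1.0 shift before [ 0.0023 -0.0094  0.0574] after [ 0.002  -0.0091  0.0574]
```

View pics/s13c.png

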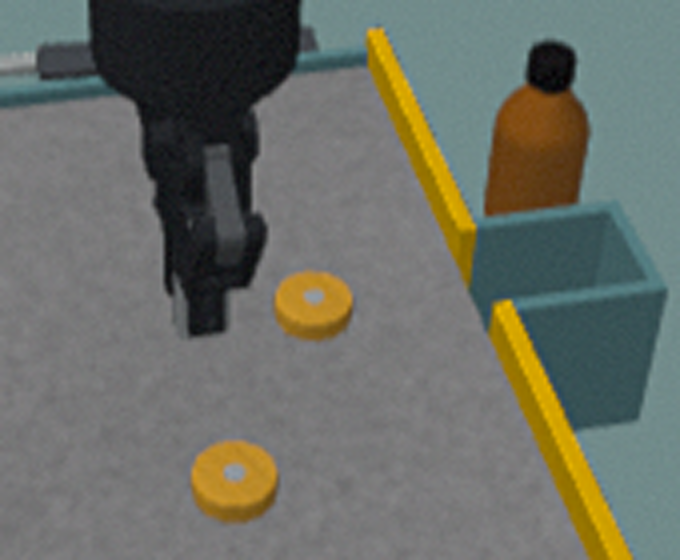

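Call:
move_arm(
  commands=[
    [0.001, -0.008, 0, 0.005, 0.005, 0, 0.55],
    [0, 0, 0, 0, 0, 0, 0.55],
  ],
)

```text
clock: 13.55
tcp_pos: [0.5414, -0.071, 0.0742]
eef_rot: [0.708, -0.018, 0.706, 0.019]
force: [-1.1, -0.4, 1.0]
grip_width: 0.0194
```

```bash
python3 -c "
from h import *
show();
plan(-50,.5,71.5,0)"
```

```text
t 13.55 tray [-111.4    0.7] z 74.2 w 19.4 F [-1.1 -0.4  1. ] toolz hdg tray deg -0.0 down [ 0.002  0.001 -1.   ] q7 [ 0.1   0.72 -0.04  1.94  0.05  0.48  1.66]
turn [-0.001  0.002 -0.001] rows 1.0 shift before [ 0.0029 -0.0001  0.0614] after [ 0.0027 -0.0002  0.0614]
```

Call:
move_arm(
  commands=[
    [0.002, 0.001, 0.01, 0, 0.002, 0, 0.55],
    [0.001, 0, 0.01, 0, 0, 0, 0.55],
    [0, 0, 0.01, 0, 0, 0, 0.55],
    [0, 0, 0.01, 0, 0, 0, 0.55],
    [0, 0, 0.01, 0, 0, 0, 0.55],
    [0, 0, 0.01, 0, 0, 0, 0.55],
    [0, 0, 0, 0, 0, 0, 0.55],
  ],
)

```text
clock: 14.42
tcp_pos: [0.6067, -0.0664, 0.0715]
eef_rot: [0.708, -0.018, 0.706, 0.019]
force: [0.4, -0.5, -0.5]
grip_width: 0.0192
```

```bash
python3 -c "
from h import *
show();
c=snap('side','pics/s14.png')
im=cv2.imread('pics/s14.png')[200:340,260:430];cv2.imwrite('pics/s14c.png',cv2.resize(im,None,fx=4,fy=4,interpolation=cv2.INTER_CUBIC))
plan(-16,0,71.5,0)"
```

```text
t 14.43 tray [-45.9   1.8] z 71.5 w 19.2 F [ 0.4 -0.5 -0.5] toolz hdg tray deg -0.1 down [ 0.002  0.002 -1.   ] q7 [ 0.09  0.79 -0.04  1.76  0.04  0.59  1.65]
turn [-0.001  0.001 -0.002] rows 1.0 shift before [-0.0001 -0.0017  0.0306] after [-0.0001 -0.0018  0.0306]
```

View pics/s14c.png

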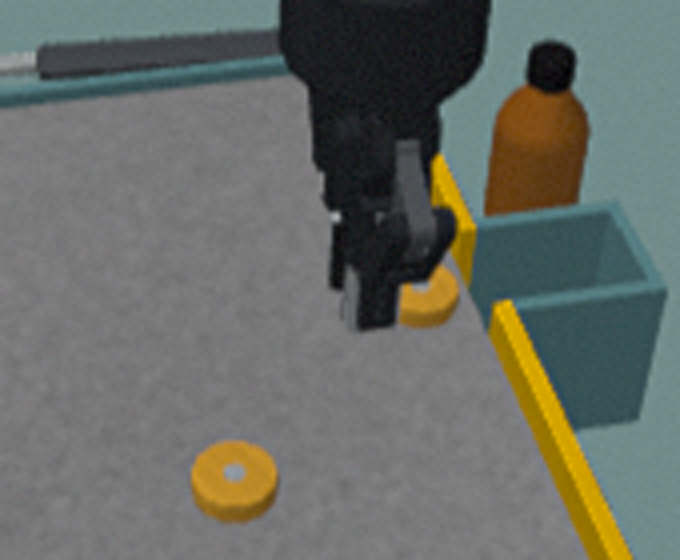

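Call:
move_arm(
  commands=[
    [0, -0.002, 0.01, 0, 0, 0, 0.55],
    [0, 0, 0.01, 0, 0, 0, 0.55],
    [0, 0, 0.008, 0, 0, 0, 0.55],
    [0, 0, 0.004, 0, 0, 0, 0.55],
    [0, 0, 0, 0, 0, 0, 0.55],
    [0, 0, 0, 0, 0, 0, 0.55],
  ],
)

```text
clock: 15.22
tcp_pos: [0.6397, -0.067, 0.0713]
eef_rot: [0.707, -0.018, 0.707, 0.019]
force: [0.4, -0.0, -0.4]
grip_width: 0.0193
```

```bash
python3 -c "
from h import *
show();
c=snap('side','pics/s15.png')
im=cv2.imread('pics/s15.png')[200:340,260:430];cv2.imwrite('pics/s15c.png',cv2.resize(im,None,fx=4,fy=4,interpolation=cv2.INTER_CUBIC))
plan(-15,0,71.5,0)"
```

```text
t 15.22 tray [-13.   -0.6] z 71.3 w 19.3 F [ 0.4 -0.  -0.4] toolz hdg tray deg -0.1 down [ 0.     0.002 -1.   ] q7 [ 0.08  0.82 -0.04  1.66  0.04  0.66  1.65]
turn [-0.001  0.    -0.002] rows 1.0 shift before [-0.0002  0.0006 -0.002 ] after [-0.0002  0.0006 -0.002 ]
```

View pics/s15c.png

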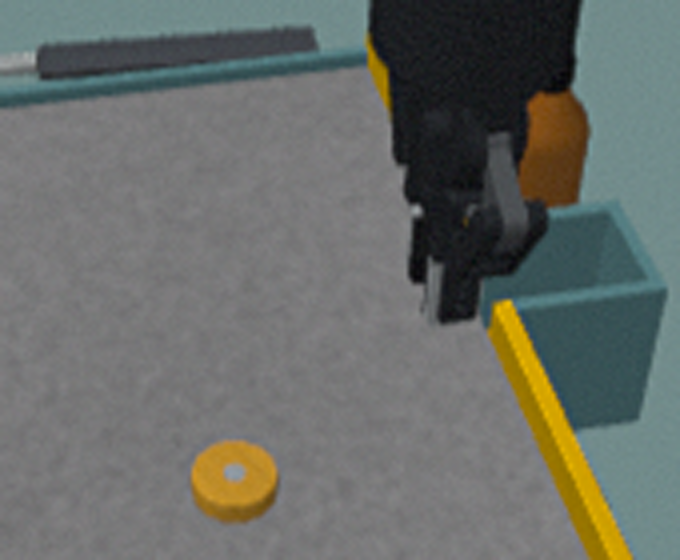

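Call:
move_arm(
  commands=[
    [0, 0, -0.02, 0, 0, 0, 0.55],
    [-0.025, 0, -0.03, 0.175, 0, 0, 0.55],
    [-0.03, 0, 0, 0.175, 0, 0, 0.55],
    [0, 0, 0, 0.18, 0, 0, 0.55],
    [0, 0, 0, 0.18, 0, 0, 0.55],
    [0, 0, 0, 0.18, 0, 0, 0.55],
    [0, 0, 0, 0.18, 0, 0, 0.55],
    [0, 0, 0, 0.18, 0, 0, 0.55],
    [0, 0, 0, 0.18, 0, 0, 0.55],
    [0, 0, 0, 0.18, 0, 0, 0.55],
    [0, 0, 0, 0.18, 0, 0, 0.55],
    [0, 0, 0, 0.18, 0, 0, 0.55],
  ],
)

```text
clock: 16.77
tcp_pos: [0.5848, -0.0688, 0.1292]
eef_rot: [0.385, 0.593, 0.388, -0.591]
force: [-0.1, 0.1, 0.4]
grip_width: 0.0196
```

```bash
python3 -c "
from h import *
show();plan(-141,-115,125,-123.5)
c=snap('top','pics/t16.png')
im=cv2.imread('pics/t16.png')[140:300,285:465];cv2.imwrite('pics/t16c.png',cv2.resize(im,None,fx=4,fy=3.75,interpolation=cv2.INTER_CUBIC))
"
```

```text
t 16.77 tray [-68.    0.5] z 129.2 w 19.6 F [-0.1  0.1  0.4] toolz hdg tray deg -116.8 down [-0.001  0.006 -1.   ] q7 [-0.26  0.75  0.54  1.8  -0.55  0.75  0.16]
turn [ 0.118 -0.005  0.003] rows 1.0 shift before [ 0.0035 -0.0132  0.136 ] after [0.0042 0.0029 0.1366]
```

View pics/t16c.png

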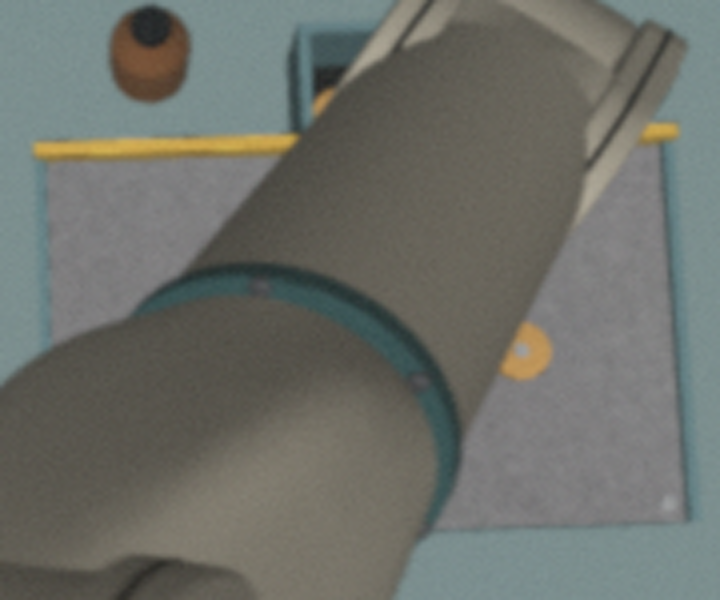

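Call:
move_arm(
  commands=[
    [0, 0, 0, 0.118, -0.005, 0.003, 0.55],
    [0, 0.001, 0.03, 0, 0, 0, 0.55],
    [0, 0.001, 0.03, 0, 0, 0, 0.55],
    [0, 0.001, 0.03, 0, 0, 0, 0.55],
    [0, 0, 0.025, 0, 0, 0, 0.55],
    [0, 0, 0.01, 0, 0, 0, 0.55],
    [0, 0, 0, 0, 0, 0, 0.55],
  ],
)

```text
clock: 17.7
tcp_pos: [0.5222, -0.1782, 0.129]
eef_rot: [0.354, 0.612, 0.355, -0.612]
force: [-0.0, 0.7, -0.4]
grip_width: 0.019
```

```bash
python3 -c "
from h import *
show();plan(-141,-115,72,-123.5)
c=snap('top','pics/t17.png')
im=cv2.imread('pics/t17.png')[140:300,285:465];cv2.imwrite('pics/t17c.png',cv2.resize(im,None,fx=4,fy=3.75,interpolation=cv2.INTER_CUBIC))
"
```

```text
t 17.7 tray [-136.2 -105.4] z 129.0 w 19.0 F [-0.   0.7 -0.4] toolz hdg tray deg -122.8 down [-0.     0.001 -1.   ] q7 [-0.06  0.71  0.54  1.91 -0.56  0.69  0.3 ]
turn [ 0.012 -0.001  0.001] rows 1.0 shift before [0.057  0.0012 0.0107] after [0.057  0.0013 0.0107]
```

View pics/t17c.png

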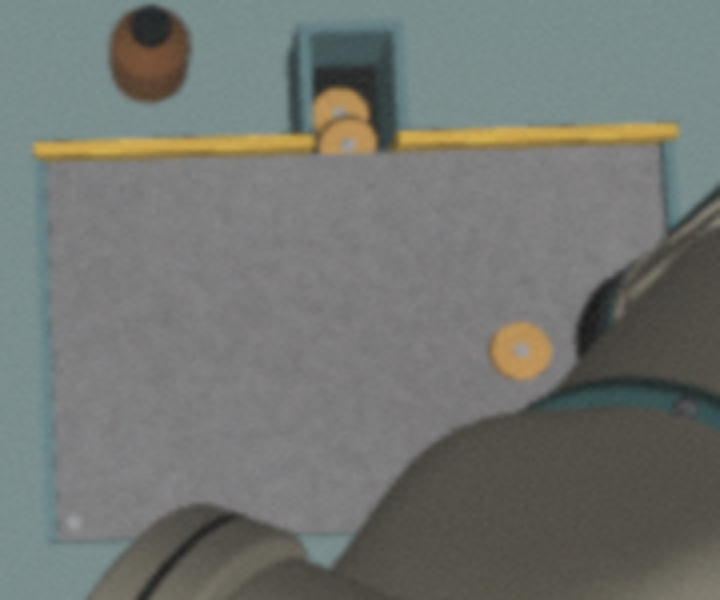

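Both A and B are in the slot: spots near crop (340,112) and (347,145), sized for the lower depth. Now C.

Call:
move_arm(
  commands=[
    [0.01, 0.001, 0.01, 0.012, 0, 0, 0.55],
    [0.025, 0, 0, 0, 0, 0, 0.55],
    [0.014, 0, 0, 0, 0, 0, 0.55],
    [0.003, 0, 0, 0, 0, 0, 0.55],
    [0, 0, 0, 0, 0, 0, 0.55],
  ],
)

```text
clock: 18.38
tcp_pos: [0.5198, -0.1848, 0.0739]
eef_rot: [0.352, 0.613, 0.353, -0.612]
force: [-0.2, -0.8, -0.0]
grip_width: 0.019
```

```bash
python3 -c "
from h import *
show();plan(-141,-115,72,-123.5)
c=snap('side','pics/s18.png')
im=cv2.imread('pics/s18.png')[220:380,240:430];cv2.imwrite('pics/s18c.png',cv2.resize(im,None,fx=3.5,fy=3.5,interpolation=cv2.INTER_CUBIC))"
```

```text
t 18.38 tray [-138.9 -111.9] z 73.9 w 19.0 F [-0.2 -0.8 -0. ] toolz hdg tray deg -123.2 down [-0.     0.002 -1.   ] q7 [-0.    0.78  0.46  1.93 -0.63  0.57  0.36]
turn [ 0.005 -0.002  0.001] rows 1.0 shift before [ 0.0019 -0.      0.0037] after [0.0019 0.     0.0037]
```

View pics/s18c.png

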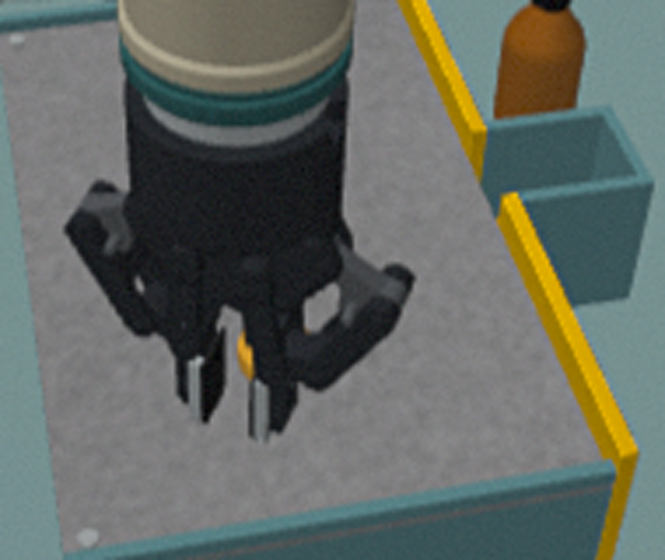

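Call:
move_arm(
  commands=[
    [0.002, 0, -0.01, 0.005, 0, 0, 0.55],
    [0, 0, -0.01, 0, 0, 0, 0.55],
    [0, 0, -0.01, 0, 0, 0, 0.55],
    [0, 0, -0.01, 0, 0, 0, 0.55],
    [0, 0, -0.01, 0, 0, 0, 0.55],
    [0, 0, -0.01, 0, 0, 0, 0.55],
    [0, 0, 0, 0, 0, 0, 0.55],
  ],
)

```text
clock: 19.3
tcp_pos: [0.5541, -0.128, 0.0735]
eef_rot: [0.352, 0.615, 0.352, -0.612]
force: [-0.3, 0.2, -0.6]
grip_width: 0.0193
```

```bash
python3 -c "
from h import *
show();plan(-80,-22.5,72,-123.5)
c=snap('side','pics/s19.png')
im=cv2.imread('pics/s19.png')[220:380,240:430];cv2.imwrite('pics/s19c.png',cv2.resize(im,None,fx=3.5,fy=3.5,interpolation=cv2.INTER_CUBIC))
c=snap('top','pics/t19.png')
im=cv2.imread('pics/t19.png')[140:300,285:465];cv2.imwrite('pics/t19c.png',cv2.resize(im,None,fx=4,fy=3.75,interpolation=cv2.INTER_CUBIC))"
```

```text
t 19.3 tray [-101.7  -57. ] z 73.5 w 19.3 F [-0.3  0.2 -0.6] toolz hdg tray deg -123.3 down [ 0.003  0.002 -1.   ] q7 [-0.12  0.8   0.49  1.89 -0.64  0.6   0.25]
turn [ 0.003 -0.004 -0.002] rows 1.0 shift before [ 0.0017 -0.0008 -0.0407] after [ 0.0015 -0.0009 -0.0407]
```

View pics/s19c.png

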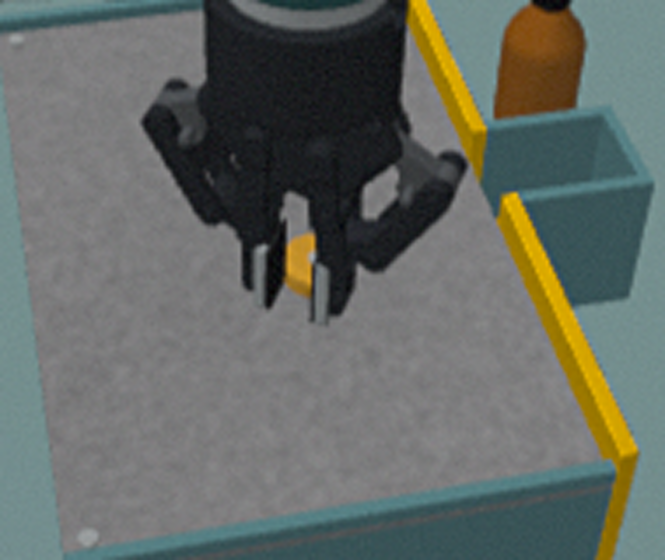

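View pics/t19c.png

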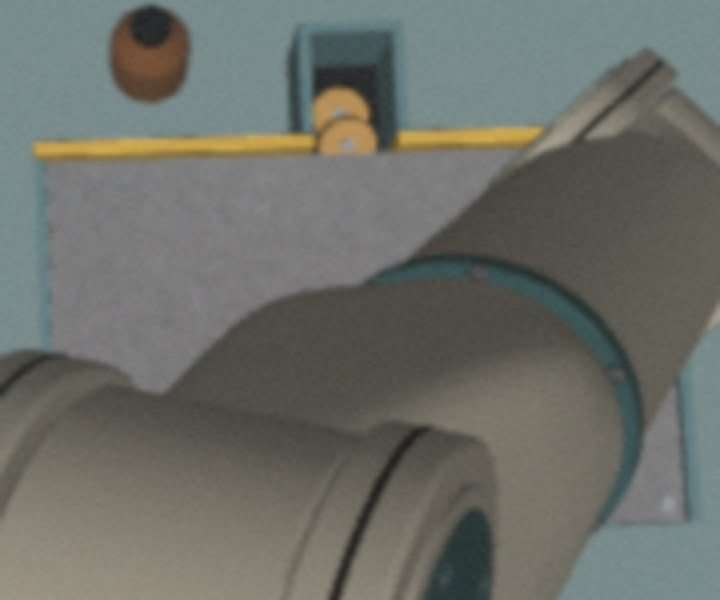

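Call:
move_arm(
  commands=[
    [0.002, -0.001, -0.01, 0.003, -0.004, 0, 0.55],
    [0, 0, -0.01, 0, 0, 0, 0.55],
    [0, 0, -0.01, 0, 0, 0, 0.55],
    [0, 0, -0.008, 0, 0, 0, 0.55],
    [0, 0, 0, 0, 0, 0, 0.55],
  ],
)

```text
clock: 20.02
tcp_pos: [0.5732, -0.0943, 0.0714]
eef_rot: [-0.351, -0.614, -0.349, 0.614]
force: [1.0, -0.1, -0.9]
grip_width: 0.0192
```

```bash
python3 -c "
from h import *
show();plan(-80,-22.5,72,-123.5)
c=snap('side','pics/s20.png')
im=cv2.imread('pics/s20.png')[220:380,240:430];cv2.imwrite('pics/s20c.png',cv2.resize(im,None,fx=3.5,fy=3.5,interpolation=cv2.INTER_CUBIC))"
```

```text
t 20.02 tray [-80.9 -24.3] z 71.4 w 19.2 F [ 1.  -0.1 -0.9] toolz hdg tray deg -123.7 down [ 0.001 -0.002 -1.   ] q7 [-0.2   0.82  0.5   1.86 -0.64  0.63  0.17]
turn [-0.003  0.002 -0.002] rows 1.0 shift before [-0.0006 -0.0002 -0.002 ] after [-0.0006 -0.0002 -0.002 ]
```

View pics/s20c.png

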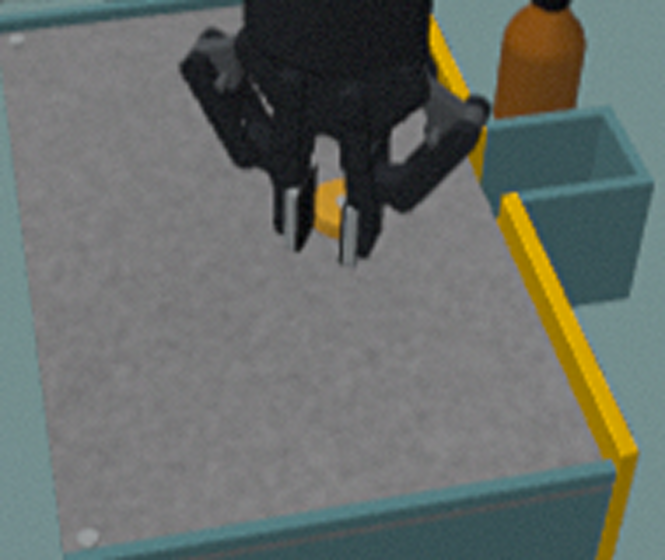

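Call:
move_arm(
  commands=[
    [0, 0, 0.012, 0, 0, 0, 0.55],
    [-0.015, 0, 0.015, 0, 0, 0, 0.55],
    [-0.025, 0, 0.01, 0.163, 0, 0, 0.55],
    [-0.01, 0, 0, 0.163, 0, 0, 0.55],
    [0, 0, 0, 0.163, 0, 0, 0.55],
    [0, 0, 0, 0.163, 0, 0, 0.55],
    [0, 0, 0, 0.163, 0, 0, 0.55],
    [0, 0, 0, 0.163, 0, 0, 0.55],
    [0, 0, 0, 0, 0, 0, 0.55],
  ],
)

```text
clock: 21.2
tcp_pos: [0.5476, -0.1416, 0.1321]
eef_rot: [0.005, 0.709, 0.001, -0.705]
force: [0.7, 0.5, -0.4]
grip_width: 0.019
```

```bash
python3 -c "
from h import *
show();plan(-108,0,120,180)
c=snap('side','pics/s21.png')
im=cv2.imread('pics/s21.png')[220:380,240:430];cv2.imwrite('pics/s21c.png',cv2.resize(im,None,fx=3.5,fy=3.5,interpolation=cv2.INTER_CUBIC))"
```

```text
t 21.2 tray [-108.9  -70.2] z 132.1 w 19.0 F [ 0.7  0.5 -0.4] toolz hdg tray deg -182.5 down [ 0.006 -0.006 -1.   ] q7 [-0.3   0.81  0.85  1.88 -0.82  0.83 -0.58]
turn [-0.044 -0.006 -0.006] rows 1.0 shift before [ 0.0117 -0.0702  0.0022] after [ 0.0121 -0.0702 -0.0009]
```

View pics/s21c.png

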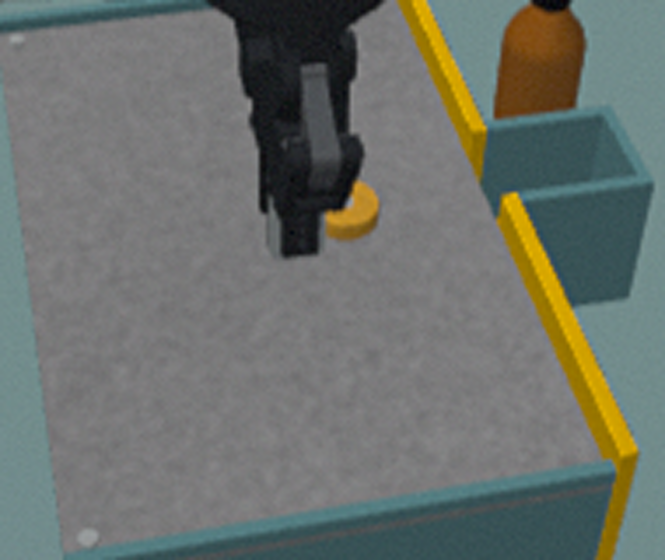

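Call:
move_arm(
  commands=[
    [0, -0.03, 0, -0.044, -0.006, -0.006, 0.55],
    [0, -0.03, 0, 0, 0, 0, 0.55],
    [0, -0.006, 0, 0, 0, 0, 0.55],
    [0, 0, 0, 0, 0, 0, 0.55],
  ],
)

```text
clock: 21.75
tcp_pos: [0.5448, -0.0783, 0.1342]
eef_rot: [0.021, 0.708, 0.021, -0.706]
force: [-0.1, -1.4, -0.3]
grip_width: 0.0196
```

```bash
python3 -c "
from h import *
show();plan(-108,0,72,180)
c=snap('side','pics/s22.png')
im=cv2.imread('pics/s22.png')[200:340,260:430];cv2.imwrite('pics/s22c.png',cv2.resize(im,None,fx=4,fy=4,interpolation=cv2.INTER_CUBIC))"
```

```text
t 21.75 tray [-108.4   -6.8] z 134.2 w 19.6 F [-0.1 -1.4 -0.3] toolz hdg tray deg -179.6 down [ 0.003 -0.    -1.   ] q7 [-0.42  0.8   0.85  1.91 -0.82  0.82 -0.63]
turn [ 0.007 -0.003 -0.001] rows 1.0 shift before [ 0.0622 -0.0069 -0.0002] after [ 0.0622 -0.0068 -0.0004]
```

View pics/s22c.png

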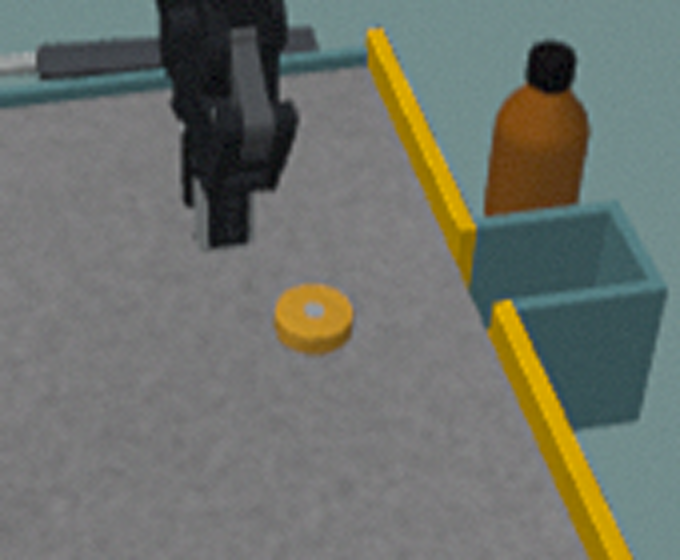

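```bash
python3 -c "
from h import *
c=snap('side');y=tray(ray(c,(338.4,277.6),.07));print(y);plan(-107,y[1]+1,72,180)"
```

```text
[-65.88154208  -4.79460509]
turn [ 0.006 -0.003 -0.001] rows 1.0 shift before [ 0.0621 -0.0037 -0.0012] after [ 0.0621 -0.0036 -0.0014]
```

Call:
move_arm(
  commands=[
    [0.015, -0.003, 0, 0.006, -0.003, 0, 0.55],
    [0.025, 0, 0, 0, 0, 0, 0.55],
    [0.014, 0, 0, 0, 0, 0, 0.55],
    [0.003, 0, 0, 0, 0, 0, 0.55],
    [0, 0, 0, 0, 0, 0, 0.55],
  ],
)

```text
clock: 22.48
tcp_pos: [0.5444, -0.0791, 0.0736]
eef_rot: [-0.018, -0.707, -0.016, 0.707]
force: [0.8, 0.5, -0.1]
grip_width: 0.0192
```

```bash
python3 -c "
from h import *
show();plan(-107,-3.5,72,180)"
```

```text
t 22.48 tray [-108.8   -7.6] z 73.6 w 19.2 F [ 0.8  0.5 -0.1] toolz hdg tray deg -180.3 down [-0.001 -0.003 -1.   ] q7 [-0.37  0.87  0.76  1.94 -0.93  0.72 -0.56]
turn [-0.005  0.001 -0.003] rows 1.0 shift before [ 0.0016 -0.0041 -0.0018] after [ 0.0016 -0.0041 -0.0018]
```

Call:
move_arm(
  commands=[
    [0.0015, -0.004, 0, -0.005, 0, -0.003, 0.55],
    [0, 0, -0.008, 0, 0, 0, 0.55],
    [0, 0, -0.01, 0, 0, 0, 0.55],
    [0, 0, -0.01, 0, 0, 0, 0.55],
    [0, -0.0005, -0.01, 0, 0, 0, 0.55],
    [0, -0.0005, -0.01, 0, 0, 0, 0.55],
    [0, -0.0005, -0.01, 0, 0, 0, 0.55],
    [0, 0, 0, 0, 0, 0, 0.55],
  ],
)

```text
clock: 23.48
tcp_pos: [0.6082, -0.0696, 0.0736]
eef_rot: [0.02, 0.708, 0.02, -0.706]
force: [-0.3, -0.3, 0.3]
grip_width: 0.0191
```

```bash
python3 -c "
from h import *
show();plan(-15,0,72,180)
c=snap('side','pics/s23.png')
im=cv2.imread('pics/s23.png')[200:340,260:430];cv2.imwrite('pics/s23c.png',cv2.resize(im,None,fx=4,fy=4,interpolation=cv2.INTER_CUBIC))"
```

```text
t 23.48 tray [-44.6  -1.5] z 73.6 w 19.1 F [-0.3 -0.3  0.3] toolz hdg tray deg -179.9 down [ 0.003 -0.    -1.   ] q7 [-0.37  0.94  0.78  1.77 -0.89  0.82 -0.66]
turn [ 0.002 -0.003 -0.   ] rows 1.0 shift before [ 0.0016 -0.0014 -0.0296] after [ 0.0016 -0.0015 -0.0296]
```

View pics/s23c.png

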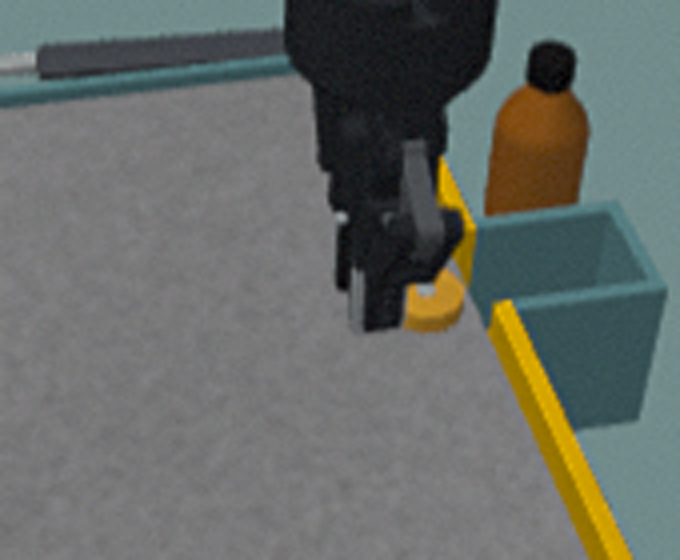

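Call:
move_arm(
  commands=[
    [0.001, -0.001, -0.01, 0, 0, 0, 0.55],
    [0, 0, -0.01, 0, 0, 0, 0.55],
    [0, 0, -0.007, 0, 0, 0, 0.55],
    [0, 0, -0.002, 0, 0, 0, 0.55],
    [0, 0, 0, 0, 0, 0, 0.55],
    [0, 0, 0, 0, 0, 0, 0.55],
  ],
)

```text
clock: 24.28
tcp_pos: [0.6379, -0.0672, 0.0725]
eef_rot: [0.019, 0.707, 0.019, -0.706]
force: [1.0, -0.2, 0.3]
grip_width: 0.0191
```

```bash
python3 -c "
from h import *
show();plan(-14,0,72,180)
c=snap('side','pics/s24.png')
im=cv2.imread('pics/s24.png')[200:340,260:430];cv2.imwrite('pics/s24c.png',cv2.resize(im,None,fx=4,fy=4,interpolation=cv2.INTER_CUBIC))"
```

```text
t 24.27 tray [-14.9  -0.7] z 72.5 w 19.1 F [ 1.  -0.2  0.3] toolz hdg tray deg -179.9 down [ 0.001  0.    -1.   ] q7 [-0.37  0.97  0.79  1.68 -0.87  0.87 -0.72]
turn [ 0.001 -0.001 -0.   ] rows 1.0 shift before [ 0.0005 -0.0007 -0.0009] after [ 0.0005 -0.0007 -0.0009]
```

View pics/s24c.png

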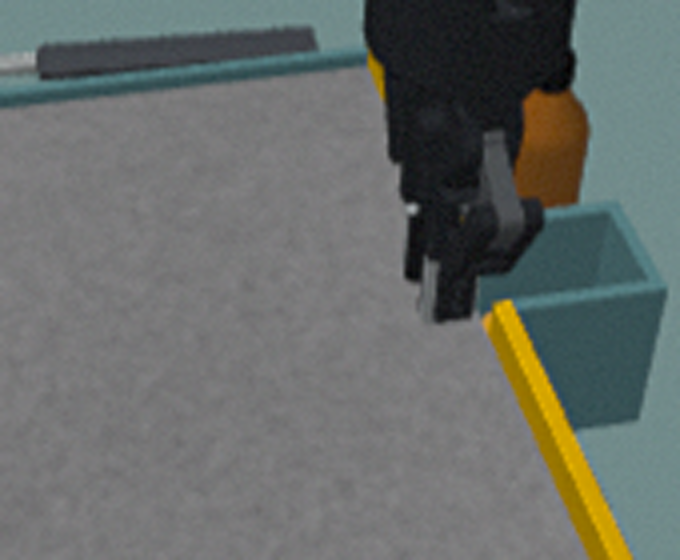

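A speck of brass shows at the gap, crop (488,318). I'll back off and look from above.

Call:
move_arm(
  commands=[
    [0, 0, 0.02, 0, 0, 0, 0.55],
    [-0.03, 0, 0.03, 0, 0, 0, 0.55],
    [-0.04, 0, 0.04, 0, 0, 0, 0.55],
    [-0.03, 0, 0.05, 0, 0, 0, 0.55],
    [0, 0.05, 0.03, 0, 0, 0, 0.55],
    [0, 0.05, 0, 0, 0, 0, 0.55],
    [0, 0.05, 0, 0, 0, 0, 0.55],
    [0, 0, 0, 0, 0, 0, 0.55],
  ],
)

```text
clock: 25.32
tcp_pos: [0.4713, -0.2281, 0.1755]
eef_rot: [0.02, 0.708, 0.021, -0.705]
force: [0.3, 0.9, -0.0]
grip_width: 0.0196
```

```bash
python3 -c "
from h import *
show()
c=snap('side','pics/s25.png')
im=cv2.imread('pics/s25.png')[200:340,260:430];cv2.imwrite('pics/s25c.png',cv2.resize(im,None,fx=4,fy=4,interpolation=cv2.INTER_CUBIC))
c=snap('top','pics/t25.png')
im=cv2.imread('pics/t25.png')[140:220,330:420];cv2.imwrite('pics/t25c.png',cv2.resize(im,None,fx=7,fy=7,interpolation=cv2.INTER_CUBIC))"
```

```text
t 25.32 tray [-189.7 -152.5] z 175.5 w 19.6 F [ 0.3  0.9 -0. ] toolz hdg tray deg -179.7 down [ 0.004  0.002 -1.   ] q7 [-0.15  0.7   0.88  1.95 -0.73  0.84 -0.38]
```

View pics/s25c.png

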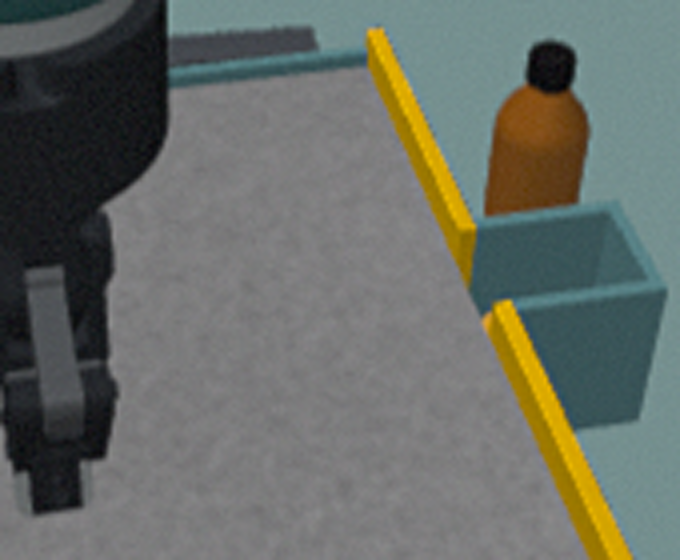

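View pics/t25c.png

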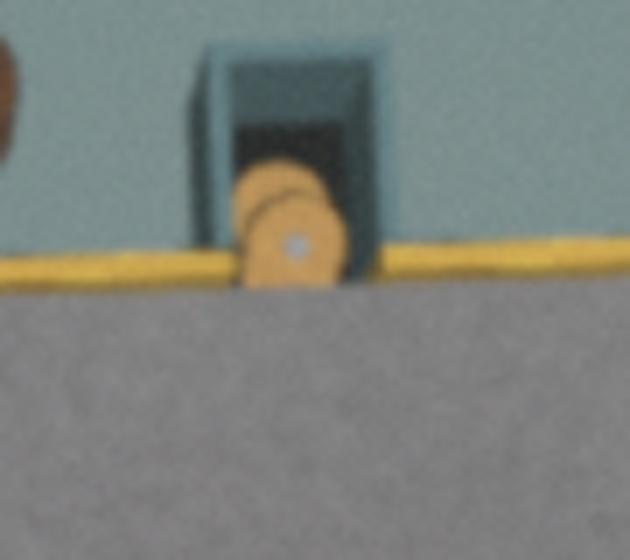

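```bash
python3 -c "
from h import *
t=manip.camera('top');s=manip.camera('side')
for z in(.02,.025,.03,.035,.04,.045,.05,.055,.06): print(z,'spot',tray(ray(t,(372.3,175.0),z)).round(1),'side speck',tray(ray(s,(382,279.5),z)).round(1))
im=s['color'][260:300,360:410];cv2.imwrite('pics/s26c.png',cv2.resize(im,None,fx=14,fy=14,interpolation=cv2.INTER_NEAREST))
im=t['color'][150:190,355:400];cv2.imwrite('pics/t26c.png',cv2.resize(im,None,fx=14,fy=14,interpolation=cv2.INTER_CUBIC))
im=cv2.imread('pics/t17.png')[150:190,355:400];cv2.imwrite('pics/t17d.png',cv2.resize(im,None,fx=14,fy=14,interpolation=cv2.INTER_CUBIC))
"
```

```text
0.02 spot [21.2 -4.3] side speck [22.8 25.3]
0.025 spot [20.1 -3.7] side speck [20.6 20.5]
0.03 spot [18.9 -3.1] side speck [18.5 15.7]
0.035 spot [17.7 -2.5] side speck [16.4 10.9]
0.04 spot [16.6 -1.9] side speck [14.3  6.1]
0.045 spot [15.4 -1.3] side speck [12.1  1.2]
0.05 spot [14.3 -0.7] side speck [10.  -3.6]
0.055 spot [13.1 -0.1] side speck [ 7.9 -8.4]
0.06 spot [11.9  0.5] side speck [  5.8 -13.2]
```

View pics/s26c.png

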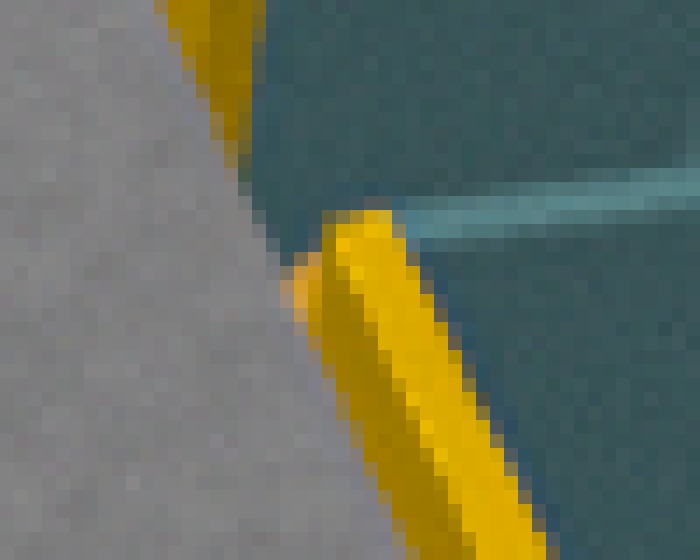

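View pics/t26c.png

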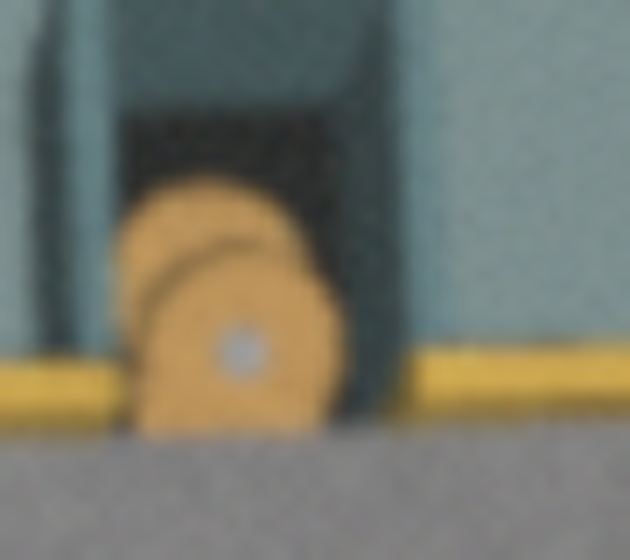

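View pics/t17d.png

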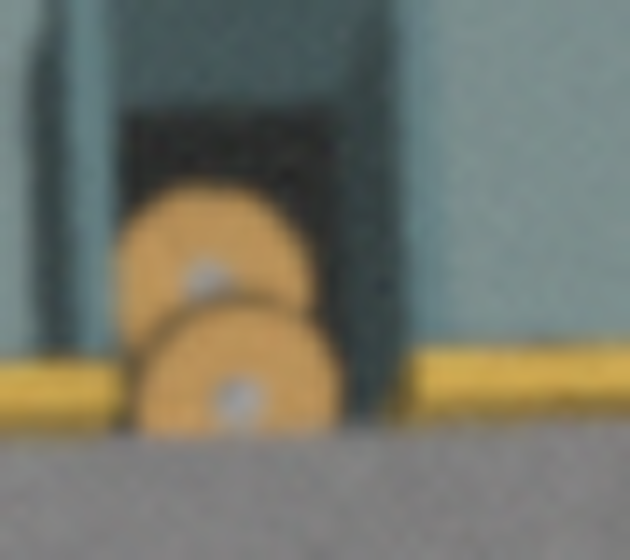

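```bash
python3 -c "
from h import *
t=manip.camera('top');s=manip.camera('side')
for z in(.025,.03,.035,.04,.045,.05): 
  c=tray(ray(t,(372.3,175.0),z)); 
  print(z,[round(float(np.hypot(*(tray(ray(s,p,z))-c))),1) for p in((380.8,278.7),(381.5,278),(382.5,277.5),(381,280))])
"
```

```text
0.025 [26.5, 28.0, 29.0, 23.4]
0.03 [21.2, 22.5, 23.4, 18.1]
0.035 [15.9, 17.1, 17.9, 13.0]
0.04 [10.9, 11.8, 12.4, 8.3]
0.045 [6.7, 6.8, 7.0, 5.6]
0.05 [5.6, 4.0, 2.4, 7.3]
```

Call:
move_arm(
  commands=[
    [-0.03, 0, 0, 0, 0, 0, 0.55],
    [0, 0, 0, 0, 0, 0, 0.55],
    [0, 0, 0, 0, 0, 0, 0.55],
  ],
)

```text
clock: 26.0
tcp_pos: [0.4726, -0.2176, 0.2039]
eef_rot: [0.023, 0.707, 0.029, -0.707]
force: [-0.3, 0.2, -0.5]
grip_width: 0.0192
```

```bash
python3 -c "
from h import *
show()
c=snap('side','pics/s27.png');c=snap('top','pics/t27.png')
for n,a,b in(('side','side0','s27'),('top','top0','t27')):
  print(n)
d=cv2.absdiff(cv2.imread('pics/side0.png'),cv2.imread('pics/s27.png')).max(2)
for nm,(x0,y0,x1,y1) in dict(handle=(290,430,405,475),bottle=(378,205,412,250),blade=(232,200,270,225)).items(): print(nm,d[y0:y1,x0:x1].mean(),d[y0:y1,x0:x1].max())"
```

```text
t 26.0 tray [-187.9 -142.1] z 203.9 w 19.2 F [-0.3  0.2 -0.5] toolz hdg tray deg -178.8 down [-0.     0.009 -1.   ] q7 [-0.19  0.66  0.92  1.93 -0.68  0.9  -0.42]
side
top
handle 9.731980676328503 19
bottle 9.230065359477123 22
blade 97.68315789473684 144
```

View pics/s27.png

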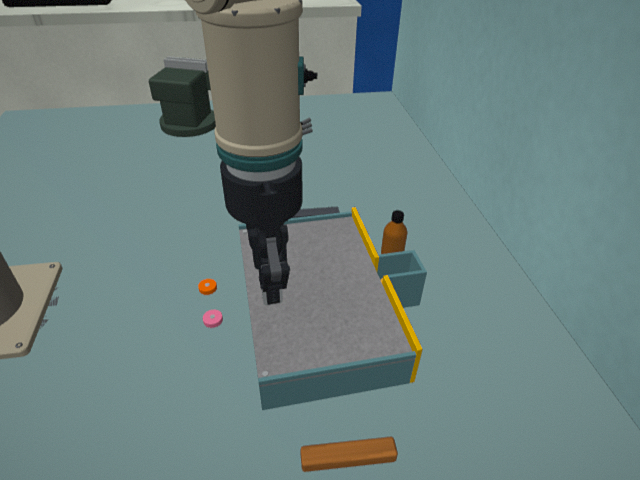

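The floor is empty, the arm is clear, and the handle and bottle are unchanged. The arm hides part of the blade, so I'll check it in the top view and then hand in.

```bash
python3 -c "
from h import *
d=cv2.absdiff(cv2.imread('pics/top0.png'),cv2.imread('pics/t27.png')).max(2)[180:295,235:270]
print(d.mean(),d.max())
print(manip.finish_job())"
```

```text
10.583602484472049 18
the job is handed in; nothing more can be done
None
```

All three brass caps are in the slot and the job is handed in at about 26 s of the 58 s allowed. I slid them one at a time with the partly open fingertips: the centre cap first, then the left, then the right. Each was pushed only after a picture indicated that the one before it had dropped.

- **Caps:** the last views show the tray floor empty and the caps lying in the slot near its front. The third lies on the second, its centre at a height of about 30 mm (30 mm below the floor), near tray x 17, y -2 mm. I worked that height out from two pictures; it is not a direct reading.
- **Speck at the gap:** after the last push a speck of brass still showed there. The two views together showed it was the top of the stack in the slot.
- **Bottle and blanks:** the bottle, handle blank and blade blank look unchanged against the first pictures, to within image noise. The arm hid part of the blade in the side view, so I checked it from above.
- **Arm:** it ended about 130 mm above the tray and in contact with nothing, with the force reading near zero.
- **Positioning misses:** sideways moves missed by up to 15 mm at times, and I corrected these before contact. No check failed.

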